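Close up the parts-cleaning canister at the repair stall

TASK

Get the parts-cleaning canister ready and start it: first swing the cam lever round to nip the canister against its spring pad, just until the pad begins to give and well short of its stop, then put every steel arbor lying on the bench into the canister. Rest the lid on the rim with its key two or three key-widths to one side of the notch, turn it on the rim until the key drops in the notch, and see it fully home and flush. Last, press the plunger head down to its stop and let it come back up; leave the grinder, tin, spray can and screwdriver where they are.

Things in the scene. Friction and masses are not known exactly. Their poses are not given: they have to be found in the camera images.
- fixture: fixed dark steel base plate, 180 x 285 mm, top 10 mm above the bench, carrying the canister between two low rails (14 mm high) that let it slide only along the fixture's y. Origin on the bench at the plate's middle, x across the rails, y from the cam towards the spring pad
- pot: open round aluminium canister standing loose on the plate (about 0.9 kg) on a 140 mm square foot 14 mm thick. Inside diameter 116 mm, wall 7 mm, flat rim 95 mm above the origin, inner floor 14 mm above it; origin at the centre of the foot's underside, z up. One notch, 17 mm wide and 12 mm deep, is cut through the rim at the canister's +x side
- pot_notch (a point): middle of the open top of the notch, at rim height, mid-wall, 61.5 mm from the canister's axis
- pad (a joint): spring-backed rubber pad at the +y end of the fixture, travel in m: 0 = fully out, 0.010 = pushed back to its stop. About 3 N starts it moving, 1 N more per mm. The canister's foot reaches it when pushed to +y. Right is anything from just giving (0.001) to well short of the stop (0.008)
- pad_face (a point): middle of the pad's face towards the canister (90 mm wide, 11 to 33 mm above the bench)
- cam (a joint): cam lever angle in rad, 0 to 2.8, growing clockwise seen from above: at 0 the lever points along the fixture's +x, at 1.57 along its -y. It stays where it is left (0.28 N m of friction, about 3 N at the handle). The foot meets the pad somewhere between 1.3 and 1.9 rad
- cam_pivot (a point): pivot of the cam lever (vertical axis), 33 mm above the bench. The eccentric disc under the lever (24 mm radius, centre 13 mm off the pivot) pushes the canister's foot towards the pad; its reach from the pivot is 24 - 13 cos(angle) mm
- cam_handle (a point): the upright round black handle at the lever's end, 16 mm diameter, 100 mm from the pivot; it stands from 33 to 85 mm above the bench and this point is on its axis 65 mm up
- lid: round steel lid 136 mm across (about 0.35 kg), flange 8 mm thick; origin at the centre of the flange's underside, z up. A round spigot of 112.4 mm diameter reaches 16 mm below the flange, into the canister; on the bench the lid stands on it, origin 16 mm up. Seated: origin 95 mm over the canister's origin
- lid_key (a point): underside of the lid's one key, 61.5 mm from the lid's axis towards its +x. The key is 13 mm wide, hangs 10 mm below the flange and reaches from 56 to 86 mm out, so it shows as a nose past the flange; riding on the rim it holds that side 10 mm high
- lid_handle (a point): middle of the top of the lid's upright black grip bar, 48 mm above the lid's origin. The bar is 16 mm thick (lid y), 64 mm long (lid x, pointing at the key) and stands from 8 to 48 mm above the origin
- arbor0: loose steel arbor (absent in some starts): a 16 mm round shaft 70 mm long with a hexagonal collar at each end, 28 mm across flats and 14 mm long, leaving 42 mm of bare shaft between them; 0.16 kg. Origin at its centre, x along the shaft; lies flat with its axis 14 mm up
- arbor1: loose steel arbor (absent in some starts): a 16 mm round shaft 70 mm long with a hexagonal collar at each end, 28 mm across flats and 14 mm long, leaving 42 mm of bare shaft between them; 0.16 kg. Origin at its centre, x along the shaft; lies flat with its axis 14 mm up
- arbor2: loose steel arbor (absent in some starts): a 16 mm round shaft 70 mm long with a hexagonal collar at each end, 28 mm across flats and 14 mm long, leaving 42 mm of bare shaft between them; 0.16 kg. Origin at its centre, x along the shaft; lies flat with its axis 14 mm up
- arbor3: loose steel arbor (absent in some starts): a 16 mm round shaft 70 mm long with a hexagonal collar at each end, 28 mm across flats and 14 mm long, leaving 42 mm of bare shaft between them; 0.16 kg. Origin at its centre, x along the shaft; lies flat with its axis 14 mm up
- plunger (a joint): start plunger, travel in m: 0 = up, 0.016 = at its stop; springs back by itself. About 2.5 N starts it, 8 N holds it at the stop; down means at least 0.0145
- plunger_top (a point): centre of the top of the black mushroom plunger head (44 mm across) on the grey station box (64 mm square, 50 mm tall), 80 mm above the bench when up, moves down with it
- grinder: angle grinder lying on the bench, about 200 x 62 x 74 mm, bystander
- tin: blue tin of screws, 130 x 190 x 50 mm, bystander
- spray: blue spray can, 60 mm across, 190 mm tall, bystander
- driver: screwdriver, 200 mm, bystander
Not all that is in view belongs to the job. What is shaped like the lid but green or turquoise is not meant.

How it is judged (in metres and radians):
On the way, in this order (a step that is already met when the one before it is completed fails the run):
1. the cam has nipped the canister: the spring pad is pushed back 1 to 8 mm (value of joint pad between 0.001 and 0.008 m), for 0.2 s.
2. every arbor present lies inside the canister, below the rim (horizontal distance between each of arbor0, arbor1, arbor2, arbor3 and pot below 0.056 m and z of arbor0 in the frame of pot between 0.015 and 0.078 m and z of arbor1 in the frame of pot between 0.015 and 0.078 m and z of arbor2 in the frame of pot between 0.015 and 0.078 m and z of arbor3 in the frame of pot between 0.015 and 0.078 m), for 0.2 s.
3. the lid rests on the rim over the mouth with its key more than 18 mm to the side of the notch (contact force between lid and pot above 0.3 N and horizontal distance between lid and pot below 0.008 m and z of lid in the frame of pot between 0.0975 and 0.109 m and horizontal distance between lid_key and pot_notch above 0.018 m), for 0.1 s.
4. still riding on the rim, the key has been turned to within 4 to 16 mm of the notch (contact force between lid and pot above 0.3 N and horizontal distance between lid and pot below 0.008 m and z of lid in the frame of pot between 0.0975 and 0.109 m and horizontal distance between lid_key and pot_notch between 0.004 and 0.016 m).
5. the key is in the notch and the lid is home, flush on the rim (z of lid in the frame of pot below 0.0972 m and angle between the z axis of lid and the z axis of pot, either way round below 0.03 rad and horizontal distance between lid and pot below 0.006 m and horizontal distance between lid_key and pot_notch below 0.006 m), for 0.2 s.
6. the plunger is pressed to its stop (value of joint plunger above 0.0145 m), for 0.05 s.
At the end, for the whole second after the job is handed in: pad pushed back 1 to 8 mm; every arbor present inside the canister, below the rim; lid seated with its key in the notch, within 2.2 mm of flush, 0.03 rad of level and 6 mm of centre; plunger back up within 3 mm; all at rest (all of step 1 and all of step 2 and all of step 5 and value of joint plunger below 0.003 m and linear speed of each of arbor0, arbor1, arbor2, arbor3, lid, pot below 0.02 m/s); the robot touches nothing.
It fails at once if the cam is overrun: the spring pad is driven to its stop (value of joint pad above 0.0092 m).
It fails at once if the canister is tipped (angle between pot's own z axis and vertical above 0.2 rad).
It fails at once if a bystander (grinder, tin, spray can, screwdriver) is moved more than 30 mm (distance of any of grinder, tin, spray, driver from where it was at the start of the episode above 0.03 m).
Of arbor0, arbor1, arbor2, arbor3 only 2 to 4 are there at a start; the rules pass over those that are not, and their reading is None.
At some moment in a run one of arbor0, arbor1, arbor2, arbor3 may be knocked a few centimetres aside while the robot is not near it.
Once in a run the grip may slacken for a moment while it holds something.
It also fails if it takes over 210 s, if anything falls off the work surface, if the arm or the gripper's body presses on something with over 40 N, if the wrist force passes 120 N, or if a joint passes its speed limit or range.

ROBOT

A 6-joint arm with a two-finger parallel gripper is mounted at the origin on the work surface. World frame = base frame: x ahead of the robot, y to its left, z up, the work surface at z = 0. Lengths are in mm, angles in rad, forces in N, time in s.
With the tool pointing down it reaches from about 350 to 725 mm from the base axis. Payload 6 kg.
Tool frame: the origin (TCP) lies on the front face of the gripper's body, between the roots of the fingers; the fingertips stand manip.nose_length ahead of it and the grasp point (between the pads) lies 54 mm ahead of it (manip.nose_length is the distance from the TCP to the fingertips, in mm); x points along the fingers, y is the direction in which the jaws open and shut, and the axes are right-handed (so a half turn about x gives the same grasp; the last joint's range is limited). The gripper opens to 85 mm and grips with 20 to 120 N. Pads are 22 mm wide; open, the fingers measure 114 mm over their backs; the gripper's body (76 mm by 85 mm) begins 54 mm behind the grasp point. The pads swing forward as they close: fully open they stand 13 mm farther back than shut.
Start: joints at [1.595, 0.04, 0.085, 0, -1.615, -0.334], TCP at [182.894, 571.43, 303.861] pointing down, gripper open.
Joint ranges: [-2.56, 2.56], [-1.29, 2.01], [-1.08, 1.49], [-3.29, 1.98], [-2.81, -0.18], [-2.99, 2.99]. Speed limits (rad/s): [2.57, 2.57, 3.01, 3.14, 3.14, 3.14].

INTERFACE

Orientations are given as a unit quaternion [x, y, z, w].
In Python, from station import manip gives the robot as it stands.
- The arm moves only by the tool apply_moves, never from a script. Its argument "deltas" is a list of rows, each a list of 3 entries, a list of its own where there are three numbers: the gripper command: -1 is fully open, 1 is shut, values between are in proportion, then the shift along the world's x, y, z in cm, then the turn, a rotation vector about the world's x, y, z in degrees. A call has exactly 5 rows; each row shifts and turns the commanded pose from where the row before left it; what a row does not reach is not made up. A row lasts 1/12 s, in which the tool goes at most 41.7 mm and 7.16 degrees, less where a joint would pass 70% of its speed; a pose out of reach is approached as far as the arm can. A call is refused whole if a number of a shift passes 4.17 or a number of a turn 7.16, either way. A call with a gripper value outside its range is refused whole. The fingers move at their own pace and stop on an object; "newtons" is the grip in N (left out, the last holds). Time passes only in rows, so rows that do not move let the fingers close, or fill a call up. It gives the time, the measured TCP pose, the force and the opening at its end, in the units of the state.
- manip.get_obs(): the state, without advancing time (a new reading comes with each control period).
- manip.read_camera(name): name is "scene" or "top" or "wrist"; returns a dict with "pixels" (384x512x3 uint8, red, green, blue), "z_map" (384x512 float32, mm along the optical axis (not along the pixel's ray), 0 where there is no reading), "fx", "fy", "cx", "cy" (pixels), "world_from_camera" (4x4, takes a point from camera to world coordinates). Camera axes: x right, y down, z forward; pixel columns grow to the right and rows downward; lengths in mm; the calibration is good to about 2 mm. A picture is of the moment at which its call begins.
- manip.job_done(): hands the job in, once; it reports no verdict.
Trained networks look in a picture, given as the dict that the camera call returned (one of the last four; its "shot" number tells which), for a name from the list of things; names that differ only in an ending like _2 or _b are one class to them, and where a whole thing is asked for, a point or a joint stands for the part that bears it (a point fixed in the world has none). Each returns a list of dicts, best first, with "score" (0 to 1); they miss things now and then, are a little off and sometimes report something else, mostly with a low value. They report only what shows in the picture. A call takes as long as a camera call. They do not tell look-alikes from the thing itself.
- manip.silhouettes(picture, name): "region" (384x512 bool, what is visible of it).
- manip.tip_of(picture, name): "position" ([x, y, z] in mm, in the coordinates of the camera as it stood for that picture, good to about 4 mm: a listed point, or the origin of a listed thing).
The state is a dict: "time_s": time; "joint_positions": joint angles; "qvel": joint speeds; "effort": joint torques, N m; "position": TCP position; "tool_rot": TCP orientation; "wrist_force": force on the tool from outside, world axes, zero at the start; "torque": the same for the moment, N m; "opening": opening from 0.0 (shut) to 1.0 (fully open).
Only numpy, scipy, OpenCV 4.12 (cv2) and the standard library are available. Lean on these libraries where they do the work, as an engineer would, in place of code of your own. Each camera call takes 0.05 s, during which the arm holds its last target.

## Working session

There is one attempt and no reset: what is moved stays moved. The work goes in short steps, Python scripts to look and compute and a tool call to move; the robot and the scene stay as the last step left them, time stands still between calls to the robot, and variables do not carry over. Pictures are saved under pics/ and viewed, and the job is handed in when it is done.

Besides the shell and the picture viewer there is one more tool, called after ">>>" as a command line: name --argument value ..., lists and objects as JSON in quotes. apply_moves: Moves the arm, as the interface text tells. Its arguments: {"type":"object","properties":{"deltas":{"type":"array","items":{"type":"array"}},"newtons":{"type":"number"}},"required":["deltas"]}

```bash
ls; mkdir -p pics; cat > h.py <<'E'
import numpy as np, cv2
from station import manip
def w(p,pt):
    T=np.array(p["world_from_camera"]);return (T@np.append(np.array(pt,float),1))[:3]
def pix(p,u,v,z=None):
    z=p["z_map"][int(v),int(u)] if z is None else z
    return w(p,[(u-p["cx"])/p["fx"]*z,(v-p["cy"])/p["fy"]*z,z])
def proj(p,X):
    T=np.linalg.inv(np.array(p["world_from_camera"]));c=(T@np.append(X,1))[:3]
    return c[0]/c[2]*p["fx"]+p["cx"],c[1]/c[2]*p["fy"]+p["cy"]
def save(p,n,crop=None,s=1.5):
    im=p["pixels"][:,:,::-1]
    if crop: a,b,c,d=crop; im=im[b:d,a:c]
    im=cv2.resize(im,None,fx=s,fy=s,interpolation=cv2.INTER_CUBIC)[:600,:800];cv2.imwrite("pics/"+n,im)
def cloud(p):
    z=p["z_map"];v,u=np.mgrid[0:z.shape[0],0:z.shape[1]]
    P=np.stack([(u-p["cx"])/p["fx"]*z,(v-p["cy"])/p["fy"]*z,z,np.ones_like(z)],-1)
    W=(P@np.array(p["world_from_camera"]).T)[...,:3];W[z==0]=np.nan
    return W
E
python3 - <<'E'
from h import *
print(manip.nose_length); print(manip.get_obs())
for c in ["top","scene","wrist"]:
    p=manip.read_camera(c);save(p,c+"0.png");print(c,np.array(p["world_from_camera"]).round(2).tolist(),p["fx"])
    if c=="wrist": continue
    for n in ["fixture","pot","pot_notch","pad_face","cam_pivot","cam_handle","lid","lid_key","lid_handle","arbor0","plunger_top","grinder","tin","spray","driver"]:
        for r in manip.tip_of(p,n)[:6]: print(n,round(r["score"],2),w(p,r["position"]).round(0),np.round(proj(p,w(p,r["position"]))))
E
```

```text
pics
72.6
{'time_s': 0.0, 'joint_positions': array([ 1.59469461e+00,  4.08370833e-02,  8.37859546e-02, -4.66126740e-04,
       -1.61554890e+00, -3.33694174e-01]), 'qvel': array([ 4.79501025e-04,  6.28652327e-05,  1.02762726e-03, -9.37147463e-04,
       -1.05429522e-03, -2.48452621e-04]), 'effort': array([-4.25652081e-05, -3.68211186e+01,  3.47415769e+01,  6.93237305e+00,
       -5.38923239e-03,  2.39387475e-06]), 'position': array([182.77370239, 571.25777243, 302.85029021]), 'tool_rot': array([-0.698593  ,  0.10974155,  0.69869021,  0.10842791]), 'wrist_force': array([ 0.29743667, -0.53793678,  0.08362237]), 'torque': array([ 1.25897169e-05, -3.29238898e-02,  6.13711606e-02]), 'opening': 0.9988655000587306}
top [[-0.01, -0.99, 0.1, 407.37], [-1.0, 0.01, 0.01, -17.78], [-0.01, -0.1, -0.99, 1224.72], [0.0, 0.0, 0.0, 1.0]] 349.3630850553678
fixture 0.33 [ 570. -415.   15.] [377. 182.]
pot 0.71 [557.  30.   6.] [249. 188.]
pot_notch 0.56 [617.  41. 103.] [245. 166.]
pad_face 0.49 [568. -60.  35.] [275. 183.]
pad_face 0.48 [544. 107.  23.] [227. 191.]
cam_pivot 0.74 [571. -57.  33.] [274.
[... 1913 characters left out ...]
id_key 0.61 [243. 546.   4.] [355. 142.]
lid_handle 0.88 [298. 513.  65.] [358. 138.]
lid_handle 0.75 [251. 295.  68.] [303. 142.]
lid_handle 0.59 [452. 314.  61.] [334. 172.]
arbor0 0.72 [ 465. -343.   15.] [151. 230.]
arbor0 0.68 [ 564. -289.   13.] [175. 248.]
arbor0 0.55 [ 577. -415.   14.] [133. 263.]
arbor0 0.49 [ 471. -249.   19.] [180. 223.]
arbor0 0.21 [553.  32.   3.] [271. 222.]
plunger_top 0.48 [631. 280.  80.] [354. 201.]
grinder 0.57 [ 399. -575.   -2.] [ 72. 239.]
tin 0.6 [784.  38.   3.] [306. 273.]
driver 0.78 [ 753. -242.    1.] [209. 294.]
wrist [[-0.31, -0.91, -0.27, 251.82], [-0.95, 0.29, 0.09, 550.54], [0.0, 0.28, -0.96, 373.95], [0.0, 0.0, 0.0, 1.0]] 326.05502533618437
```

View pics/top0.png

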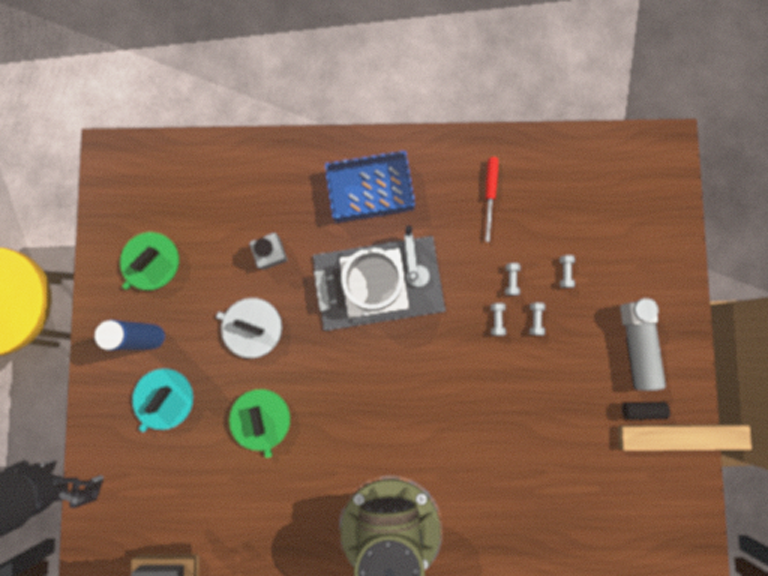

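View pics/scene0.png

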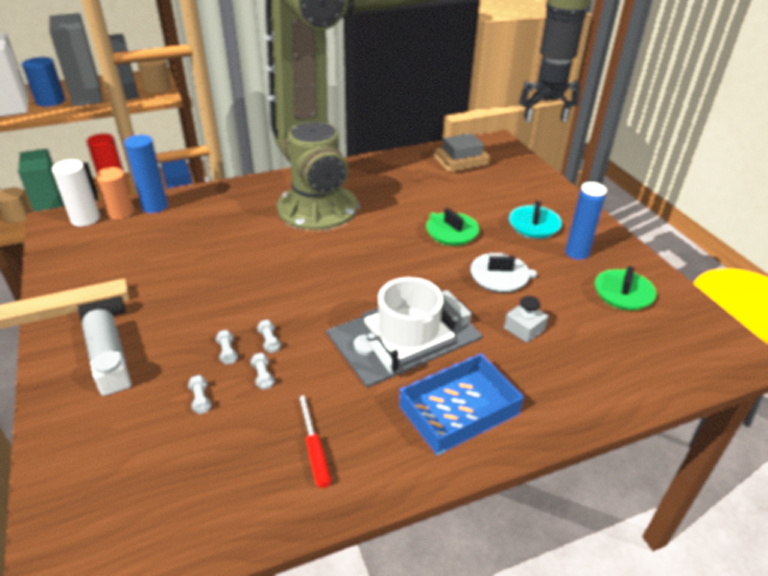

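View pics/wrist0.png

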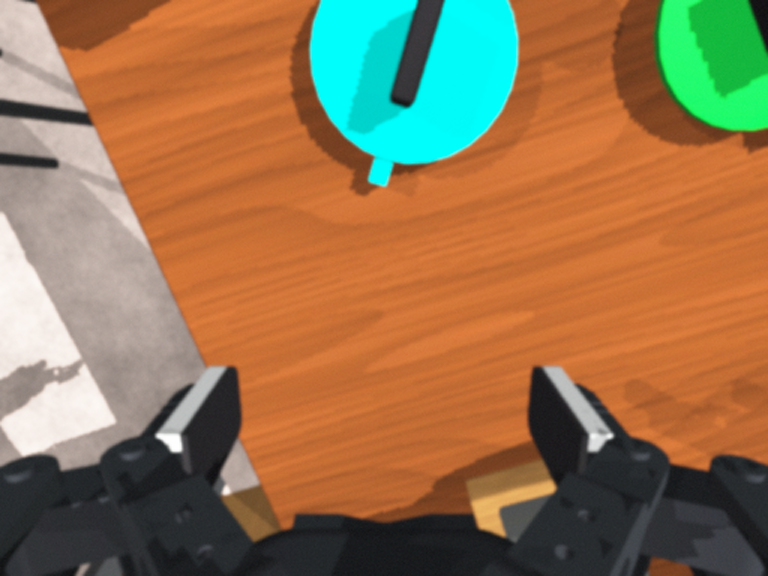

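The grey/white lid at top-view (251,328), world ≈(452,314), is the one meant. The other lid shapes are green (149,261), (260,420) and turquoise (163,400). There are four arbors on the right at (498,319), (513,278), (537,319) and (567,271). I'll go and look closely at the fixture.

>>> apply_moves --deltas '[[-1,[2.1,-3.5,0],[0,0,0]],[-1,[2.1,-3.5,0],[0,0,0]],[-1,[2.1,-3.5,0],[0,0,0]],[-1,[2.1,-3.5,0],[0,0,0]],[-1,[2.1,-3.5,0],[0,0,0]]]' --newtons 40

```text
time_s: 2.07
position: [288.4, 394.7, 304.0]
tool_rot: [0.699, -0.109, -0.699, -0.109]
wrist_force: [1.3, 0.8, 0.3]
opening: 1.005
```

>>> apply_moves --deltas '[[-1,[2.1,-3.5,0],[0,0,0]],[-1,[2.1,-3.5,0],[0,0,0]],[-1,[2.1,-3.5,0],[0,0,0]],[-1,[2.1,-3.5,0],[0,0,0]],[-1,[2.1,-3.5,0],[0,0,0]]]'

```text
time_s: 2.48
position: [393.3, 219.5, 304.4]
tool_rot: [0.699, -0.108, -0.698, -0.109]
wrist_force: [0.5, 1.4, -0.4]
opening: 1.002
```

>>> apply_moves --deltas '[[-1,[2.1,-3.5,0],[0,0,0]],[-1,[2.1,-3.5,0],[0,0,0]],[-1,[2.1,-3.5,0],[0,0,0]],[-1,[2.1,-3.5,0],[0,0,0]],[-1,[0,0,0],[0,0,0]]]'

```text
time_s: 2.9
position: [478.8, 76.0, 303.7]
tool_rot: [0.698, -0.112, -0.698, -0.111]
wrist_force: [-1.5, 1.6, -0.9]
opening: 1.001
```

```bash
cat >> h.py <<'E'
from scipy.spatial.transform import Rotation as Ro
def st():
    o=manip.get_obs();R=Ro.from_quat(o["tool_rot"]).as_matrix()
    yaw=np.degrees(np.arctan2(R[1,1],R[0,1]))
    print("t%.2f"%o["time_s"],"tcp",o["position"].round(1),"down",R[:,0].round(3),"jawyaw %.1f"%yaw,"q",o["joint_positions"].round(2),"F",o["wrist_force"].round(1),"open %.3f"%o["opening"]);return o
E
python3 - <<'E'
from h import *
st()
p=manip.read_camera("wrist");save(p,"w1.png");np.savez("w1.npz",**{k:np.array(v) for k,v in p.items()})
for n in ["fixture","pot","pot_notch","pad_face","cam_pivot","cam_handle"]:
    for r in manip.tip_of(p,n)[:3]: print(n,round(r["score"],2),w(p,r["position"]).round(1),np.round(proj(p,w(p,r["position"]))))
E
```

```text
t2.90 tcp [478.8  76.  303.7] down [-0.    -0.002 -1.   ] jawyaw -108.2 q [ 0.58 -0.27 -0.2   0.   -1.64  0.68] F [-1.5  1.6 -0.9] open 1.001
pot 0.78 [557.9  30.8   9.4] [274.  76.]
pad_face 0.78 [545.1 109.5  21.1] [206. 112.]
cam_pivot 0.78 [568.5 -62.3  35.9] [366.  31.]
```

View pics/w1.png

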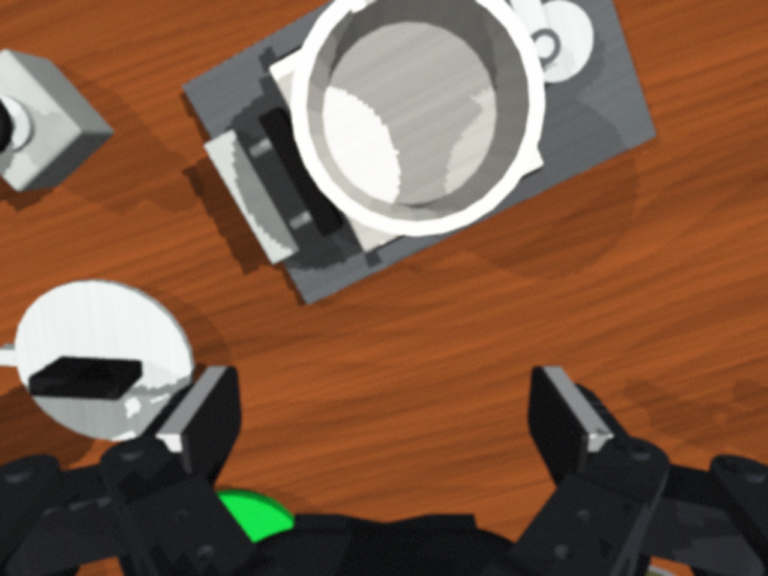

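The view shows the canister at (415,110), the pad (black bar) at (300,170), the cam pivot at (565,40) and the lever mostly out of frame. I'll move further out for the whole fixture.

>>> apply_moves --deltas '[[-1,[2,-1.5,1],[0,0,-4]],[-1,[2,-1.5,1],[0,0,-6]],[-1,[1,-1.5,1],[0,0,-6]],[-1,[0,0,1],[0,0,-5]],[-1,[0,0,0],[0,0,0]]]'

```text
time_s: 3.67
position: [527.4, 36.8, 345.8]
tool_rot: [0.668, -0.235, -0.666, -0.236]
wrist_force: [0.0, -0.2, 0.4]
opening: 1.005
```

```bash

python3 - <<'E'
from h import *
st()
p=manip.read_camera("wrist");save(p,"w2.png");np.savez("w2.npz",**{k:np.array(v) for k,v in p.items()})
for n in ["fixture","pot","pot_notch","pad_face","cam_pivot","cam_handle"]:
    for r in manip.tip_of(p,n)[:3]: print(n,round(r["score"],2),w(p,r["position"]).round(1),np.round(proj(p,w(p,r["position"]))))
E
```

```text
t3.67 tcp [527.4  36.8 345.8] down [ 0.003  0.    -1.   ] jawyaw -128.9 q [ 0.45 -0.14 -0.02  0.   -1.7   0.44] F [ 0.  -0.2  0.4] open 1.005
pot 0.67 [557.7  27.7   8.1] [247. 129.]
pot_notch 0.69 [616.7  41.9 104.9] [192.  99.]
pad_face 0.19 [454.  317.3  13.1] [138. 313.]
cam_pivot 0.76 [567.3 -60.6  35.9] [303.  74.]
```

View pics/w2.png

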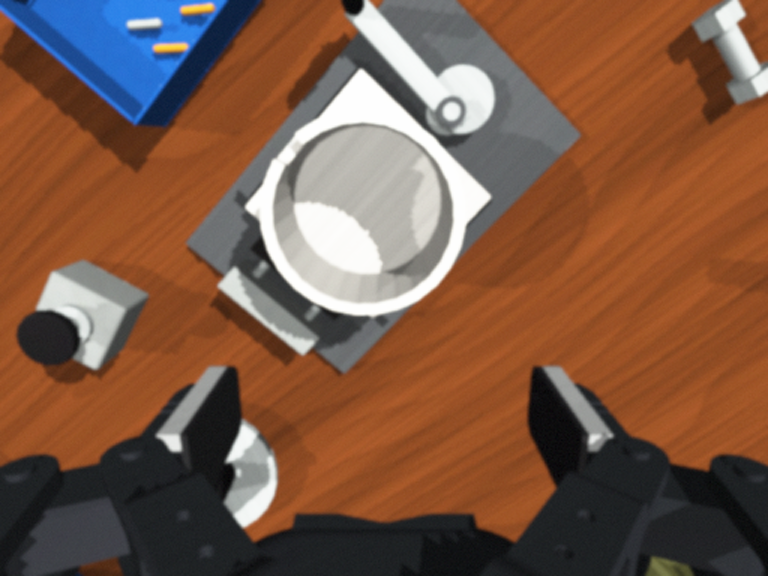

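```bash

python3 - <<'E'
from h import *
for f in ["w1.npz","w2.npz"]:
    p=dict(np.load(f));W=cloud(p).reshape(-1,3)
    d=np.hypot(W[:,0]-557,W[:,1]-30)
    for nm,lo,hi in [("plate",7,13),("foot",21,27),("padz",28,36),("rim",100,110)]:
        m=(W[:,2]>lo)&(W[:,2]<hi)&(d<190)
        if nm=="plate": pass
        if nm=="foot": m&=d<102
        if nm=="rim": m&=d<75
        Q=W[m]
        if nm!="padz":
            r=cv2.minAreaRect(Q[:,:2].astype(np.float32));print(f,nm,m.sum(),r,Q[:,2].mean())
        if nm=="rim":
            A=np.c_[2*Q[:,:2],np.ones(len(Q))];s=np.linalg.lstsq(A,(Q[:,:2]**2).sum(1),rcond=None)[0];print("  circ",s[:2])
    # foot/pad profile along fixture y, in height map
    th=np.radians(9);ex=np.array([np.cos(th),np.sin(th)]);ey=np.array([-np.sin(th),np.cos(th)])
    q=W[:,:2]-[557,30];X=q@ex;Y=q@ey
    for x0 in (-40,-25,0,25,45,60,66):
        print(x0,[(int(a),round(float(np.nanmedian(W[(abs(X-x0)<3)&(abs(Y-a)<1),2])),0)) for a in range(52,120,2) if ((abs(X-x0)<3)&(abs(Y-a)<1)).any()])
E
```

```text
w1.npz plate 11392 ((557.0444946289062, 22.975204467773438), (180.13021850585938, 285.4909362792969), 8.326355934143066) 10.223628263845665
w1.npz foot 13326 ((540.6639404296875, 35.62946319580078), (199.5939483642578, 166.33575439453125), 71.9588623046875) 24.213806186266794
w1.npz rim 4240 ((549.3128662109375, 35.70458984375), (130.20130920410156, 116.75537872314453), 72.3591537475586) 104.85903108559391
  circ [555.40137591  33.8875109 ]
-40 [(52, 105.0), (54, 105.0), (56, 105.0), (58, 106.0), (72, 317.0), (74, 316.0), (76, 316.0), (78, 315.0), (80, 312.0), (82, 311.0), (84, 311.0), (86, 310.0), (88, 297.0), (90, 297.0), (92, 279.0), (94, 282.0), (96, 281.0), (98, 276.0), (100, 298.0), (102, 268.0), (104, 274.0), (106, 296.0), (108, 298.0), (110, 298.0), (112, 299.0), (114, 300.0), (116, 300.0), (118, 301.0)]
-25 [(52, 24.0), (54, 24.0), (56, 67.0), (58, 83.0), (60, 105.0), (62, 105.0), (64, 105.0), (66, 106.0), (78, 27.0), (80, 33.0), (82, 33.0), (84, 33.0), (86, 34.0), (88, 33.0), (90, 33.0), (92, 33.0), (94, 33.0), (96, 24.0), (98, 26.0), (100, 23.0), (102, 25.0), (104, 24.0), 
[... 3772 characters left out ...]
.0), (74, 22.0), (76, 11.0), (78, 10.0), (80, 10.0), (82, 11.0), (84, 10.0), (86, 10.0), (88, 11.0), (90, 10.0), (92, 10.0), (94, 11.0), (96, 10.0), (98, 10.0), (100, 10.0), (102, 10.0), (104, 10.0), (106, 10.0), (108, 10.0), (110, 10.0), (112, 10.0), (114, 10.0), (116, 10.0), (118, 10.0)]
66 [(52, 23.0), (54, 25.0), (56, 24.0), (58, 24.0), (60, 24.0), (62, 24.0), (64, 24.0), (66, 24.0), (68, 24.0), (70, 24.0), (72, 24.0), (76, 11.0), (78, 11.0), (80, 10.0), (82, 10.0), (84, 10.0), (86, 10.0), (88, 10.0), (90, 10.0), (92, 10.0), (94, 11.0), (96, 10.0), (98, 10.0), (100, 10.0), (102, 10.0), (104, 10.0), (106, 10.0), (108, 10.0), (110, 10.0), (112, 10.0), (114, 10.0), (116, 10.0), (118, 10.0)]
```

>>> apply_moves --deltas '[[-1,[1.5,-1.5,-0.5],[0,0,6.8]],[-1,[1.5,-1.5,-0.5],[0,0,6.8]],[-1,[1.5,-1.5,-0.5],[0,0,6.8]],[-1,[1.5,-1.5,-0.5],[0,0,6.8]],[-1,[1.2,-1.5,-0.5],[0,0,6.8]]]'

```text
time_s: 4.43
position: [599.5, -39.0, 318.0]
tool_rot: [-0.706, 0.027, 0.707, 0.027]
wrist_force: [0.3, 0.0, -0.1]
opening: 0.999
```

>>> apply_moves --deltas '[[-1,[0,0,0],[0,0,6.8]],[-1,[0,0,0],[0,0,6.5]],[-1,[0,0,0],[0,0,0]],[-1,[0,0,0],[0,0,0]],[-1,[0,0,0],[0,0,0]]]'

```text
time_s: 4.85
position: [598.8, -38.3, 318.9]
tool_rot: [0.705, 0.052, -0.705, 0.052]
wrist_force: [0.7, 0.1, -0.4]
opening: 0.994
```

```bash

cat >> h.py <<'E'
th=np.radians(8.35);EX=np.array([np.cos(th),np.sin(th)]);EY=np.array([-np.sin(th),np.cos(th)]);FO=np.array([557.,23.])
def fx(xy): q=np.array(xy)[...,:2]-FO; return np.stack([q@EX,q@EY],-1)
def prof(W,x0s=(55,60,66),lo=60,hi=120):
    F=fx(W)
    for x0 in x0s:
        out=[]
        for a in np.arange(lo,hi,1.):
            m=(abs(F[:,0]-x0)<4)&(abs(F[:,1]-a)<.6)
            if m.any(): out.append("%d:%d"%(a,np.nanmedian(W[m,2])))
        print(x0,' '.join(out))
E
python3 - <<'E'
from h import *
st()
p=manip.read_camera("wrist");save(p,"w3.png");W=cloud(p).reshape(-1,3);np.save("W3.npy",W)
for n in ["cam_pivot","cam_handle","pad_face"]:
    for r in manip.tip_of(p,n)[:2]: X=w(p,r["position"]);print(n,round(r["score"],2),X.round(1),np.round(proj(p,X)),fx(X))
d=np.hypot(W[:,0]-669,W[:,1]+48)
Q=W[(d<40)&(W[:,2]>75)&(W[:,2]<95)];print("handle",len(Q),Q.mean(0),Q.min(0),Q.max(0),fx(Q.mean(0)))
prof(W,(30,42,60,66))
prof(W,(-10,0,10),-130,-50)
E
```

```text
t4.85 tcp [598.8 -38.3 318.9] down [ 0.  0. -1.] jawyaw -81.6 q [ 0.27  0.04  0.11  0.   -1.64  1.45] F [ 0.7  0.1 -0.4] open 0.994
cam_pivot 0.78 [567.3 -60.8  33. ] [272. 190.] [ -2.00753977 -84.44277627]
cam_handle 0.56 [671.1 -48.2  65.5] [278.  95.] [102.53314974 -86.99348386]
pad_face 0.54 [ 563.5 -291.9   14.3] [457. 215.] [ -39.30740675 -312.46493183]
handle 247 [668.46052701 -47.0745923   84.87132023] [660.77303002 -54.65483777  75.7522376 ] [675.84774837 -39.48322317  87.43861616] [100.10277358 -85.51802318]
30 60:68 61:77 62:77 63:90 64:105 65:105 66:105 67:105 68:105 69:105 70:104 85:31 86:31 87:33 88:33 89:33 90:33 91:33 92:33 93:33 94:33 95:33 96:32 97:33 98:33 99:33 100:33 101:33 102:31 104:26 105:26 106:25 107:25 108:25 109:25 110:25 111:25 112:25 113:10 114:17 115:24 116:10 117:10 118:28 119:31
42 60:105 61:105 62:104 63:104 70:23 71:24 72:25 73:23 74:24 75:24 76:24 77:23 78:25 79:24 80:23 84:16 85:24 86:22 87:31 88:33 89:32 90:30 91:32 92:32 93:32 94:32 95:32 96:29 97:32 98:32 99:32 100:32 101:32 102:10 103:9 104:10 105:10 107:9 108:11 109:9 110:9 111:10 112:9 113:1
[... 1829 characters left out ...]
2 -65:10 -64:10 -63:10 -62:9 -61:10 -60:9 -59:23 -58:23 -57:23 -56:24 -55:31 -54:90 -53:105 -52:105 -51:105
10 -130:10 -129:10 -128:10 -127:9 -126:10 -125:10 -124:10 -123:10 -122:9 -121:10 -120:10 -119:10 -118:10 -117:10 -116:10 -115:12 -114:24 -113:24 -112:24 -111:23 -110:24 -109:24 -108:24 -107:24 -106:24 -105:24 -104:24 -103:24 -102:25 -101:24 -100:24 -99:25 -98:25 -97:24 -96:24 -95:24 -94:25 -93:24 -92:24 -91:24 -90:33 -89:33 -88:34 -87:34 -86:36 -85:35 -84:38 -83:38 -82:39 -81:38 -80:36 -79:38 -78:37 -77:36 -76:35 -75:33 -74:33 -73:30 -72:14 -71:11 -70:12 -69:12 -68:12 -67:11 -66:10 -65:10 -64:10 -63:10 -62:10 -61:10 -60:9 -59:22 -58:23 -57:23 -56:24 -55:25 -54:65 -53:75 -52:105 -51:105
```

View pics/w3.png

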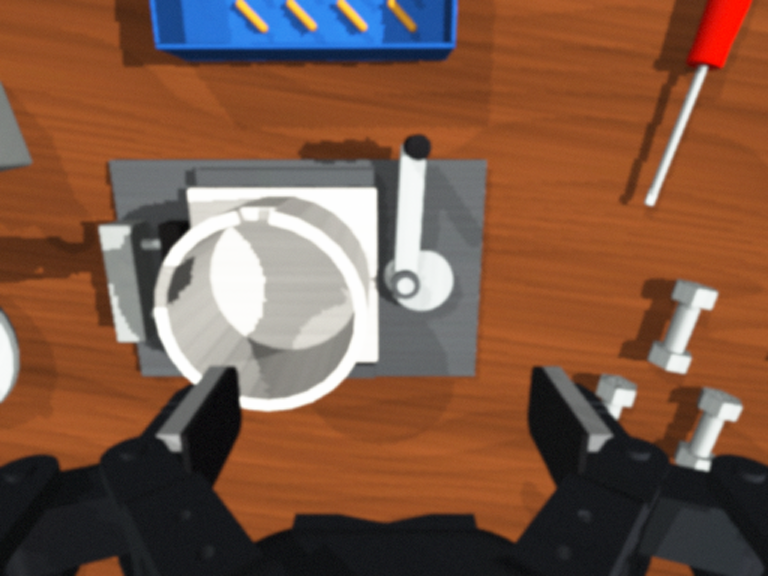

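The handle is at (417,147) and the pivot cap at (405,285). The foot is about 4 mm short of the pad. I estimate the cam meets at about 1.8 rad, with a target near 2.15–2.2. Next I'll grasp the handle.

>>> apply_moves --deltas '[[-1,[2.3,-0.3,-2],[0,0,0]],[-1,[2.3,-0.3,-3],[0,0,0]],[-1,[2.4,-0.3,-3],[0,0,0]],[-1,[0,0,-4],[0,0,0]],[-1,[0,0,-4],[0,0,0]]]'

```text
time_s: 5.47
position: [669.6, -47.7, 156.8]
tool_rot: [0.705, 0.052, -0.705, 0.052]
wrist_force: [1.4, 0.1, 0.6]
opening: 0.996
```

>>> apply_moves --deltas '[[-1,[0,0,-4],[0,0,0]],[-1,[0,0,0],[0,0,0]],[1,[0,0,0],[0,0,0]],[1,[0,0,0],[0,0,0]],[1,[0,0,0],[0,0,0]]]' --newtons 25

```text
time_s: 5.88
position: [670.6, -47.5, 123.5]
tool_rot: [0.707, 0.053, -0.703, 0.053]
wrist_force: [-0.4, 0.2, 1.3]
opening: 0.608
```

>>> apply_moves --deltas '[[1,[0,0,0],[0,0,0]],[1,[0,0,0],[0,0,0]],[1,[0,0,0],[0,0,0]],[1,[0,0,0],[0,0,0]],[1,[0,0,0],[0,0,0]]]'

```text
time_s: 6.3
position: [669.6, -47.5, 120.8]
tool_rot: [0.706, 0.053, -0.704, 0.053]
wrist_force: [-0.3, 1.2, 6.1]
opening: 0.175
```

```bash

python3 - <<'E'
from h import *
o=st();P=np.array([568.8,-57.6]);print(fx(o["position"]))
d=o["position"][:2]-P;a0=8.35-np.degrees(np.arctan2(d[1],d[0]));print("cam",a0,np.hypot(*d))
r=np.hypot(*d)
# row steps of 6 deg
a=a0;prev=o["position"][:2]
for k in range(26):
    a+=5;n=P+r*np.array([np.cos(np.radians(8.35-a)),np.sin(np.radians(8.35-a))]);print(round(a,1),((n-prev)/10).round(2));prev=n
E
```

```text
t6.30 tcp [669.6 -47.5 120.8] down [ 0.003 -0.    -1.   ] jawyaw -81.4 q [ 0.23  0.28  0.01  0.   -1.3   1.49] F [-0.3  1.2  6.1] open 0.175
[101.13294698 -86.12783374]
cam 2.6423177888741467 101.27041044404736
7.6 [ 0.05 -0.88]
12.6 [-0.03 -0.88]
17.6 [-0.1  -0.88]
22.6 [-0.18 -0.86]
27.6 [-0.26 -0.85]
32.6 [-0.33 -0.82]
37.6 [-0.4  -0.79]
42.6 [-0.47 -0.75]
47.6 [-0.53 -0.71]
52.6 [-0.59 -0.66]
57.6 [-0.64 -0.6 ]
62.6 [-0.69 -0.55]
67.6 [-0.74 -0.48]
72.6 [-0.78 -0.42]
77.6 [-0.81 -0.35]
82.6 [-0.84 -0.28]
87.6 [-0.86 -0.2 ]
92.6 [-0.87 -0.13]
97.6 [-0.88 -0.05]
102.6 [-0.88  0.03]
107.6 [-0.88  0.1 ]
112.6 [-0.86  0.18]
117.6 [-0.85  0.26]
122.6 [-0.82  0.33]
127.6 [-0.79  0.4 ]
132.6 [-0.75  0.47]
```

>>> apply_moves --deltas '[[1,[0.05,-0.88,0],[0,0,-5]],[1,[-0.03,-0.88,0],[0,0,-5]],[1,[-0.1,-0.88,0],[0,0,-5]],[1,[-0.18,-0.86,0],[0,0,-5]],[1,[-0.26,-0.85,0],[0,0,-5]]]'

```text
time_s: 6.72
position: [664.8, -91.0, 120.8]
tool_rot: [0.701, -0.102, -0.698, -0.103]
wrist_force: [0.7, 3.4, 6.3]
opening: 0.178
```

>>> apply_moves --deltas '[[1,[-0.33,-0.82,0],[0,0,-5]],[1,[-0.4,-0.79,0],[0,0,-5]],[1,[-0.47,-0.75,0],[0,0,-5]],[1,[-0.53,-0.71,0],[0,0,-5]],[1,[-0.59,-0.66,0],[0,0,-5]]]'

```text
time_s: 7.13
position: [641.8, -128.6, 120.9]
tool_rot: [0.663, -0.251, -0.659, -0.252]
wrist_force: [2.6, 0.6, 4.1]
opening: 0.182
```

>>> apply_moves --deltas '[[1,[-0.64,-0.6,0],[0,0,-5]],[1,[-0.69,-0.55,0],[0,0,-5]],[1,[-0.74,-0.48,0],[0,0,-5]],[1,[-0.78,-0.42,0],[0,0,-5]],[1,[-0.81,-0.35,0],[0,0,-5]]]'

```text
time_s: 7.55
position: [605.1, -153.0, 120.8]
tool_rot: [0.592, -0.388, -0.589, -0.389]
wrist_force: [3.7, -0.3, 4.3]
opening: 0.183
```

>>> apply_moves --deltas '[[1,[-0.84,-0.28,0],[0,0,-5]],[1,[-0.86,-0.2,0],[0,0,-5]],[1,[-0.87,-0.13,0],[0,0,-5]],[1,[-0.88,-0.05,0],[0,0,-5]],[1,[0,0,0],[0,0,0]]]'

```text
time_s: 7.97
position: [569.5, -159.7, 120.8]
tool_rot: [0.515, -0.485, -0.513, -0.486]
wrist_force: [-1.1, -2.2, 6.8]
opening: 0.18
```

```bash

python3 - <<'E'
from h import *
o=st();P=np.array([568.8,-57.6])
d=o["position"][:2]-P;a0=8.35-np.degrees(np.arctan2(d[1],d[0]));print("cam",a0,np.hypot(*d))
p=manip.read_camera("wrist");save(p,"w4.png");W=cloud(p).reshape(-1,3);prof(W,(60,66),60,95);prof(W,(-50,-40,-20,0,20,40),78,125)
for c in ("top","scene"):
  p=manip.read_camera(c);W=cloud(p).reshape(-1,3);F=fx(W)
  m=(abs(F[:,0])<80)&(W[:,2]>100)&(W[:,2]<110)&(np.hypot(F[:,0],F[:,1]-12)<75);Q=W[m];print(c,m.sum())
  A=np.c_[2*Q[:,:2],np.ones(len(Q))];s=np.linalg.lstsq(A,(Q[:,:2]**2).sum(1),rcond=None)[0];print("  circ",s[:2],fx(s[:2]))
E
```

```text
t7.97 tcp [ 569.5 -159.7  120.8] down [ 0.003 -0.001 -1.   ] jawyaw -176.6 q [ 0.07  0.07 -0.22  0.   -1.28 -0.01] F [-1.1 -2.2  6.8] open 0.180
cam 97.97932052776737 102.07198269979749
60 
66 
-50 
-40 
-20 
0 
20 
40 
top 18
  circ [527.88719244 -21.35062435] [-35.24477847 -39.65273049]
scene 282
  circ [559.1305463   36.71803671] [ 4.10009007 13.26322058]
```

View pics/w4.png

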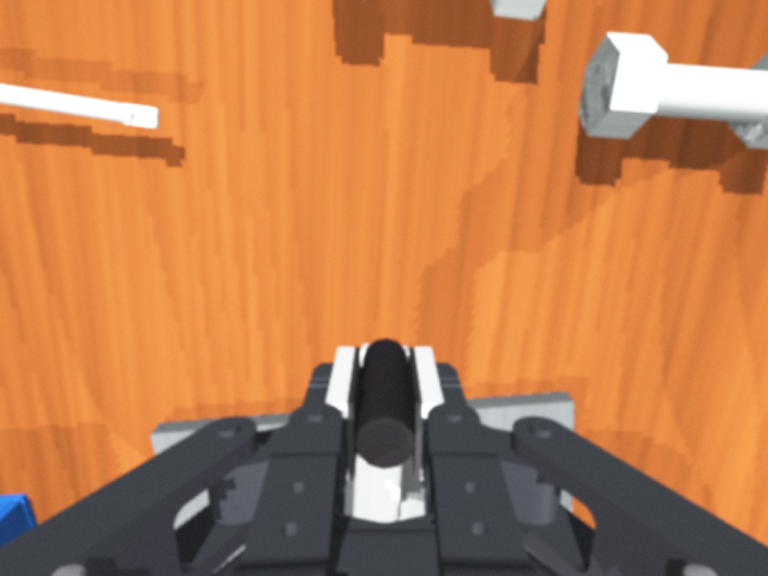

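>>> apply_moves --deltas '[[1,[-0.88,0.03,0],[0,0,-5]],[1,[-0.88,0.1,0],[0,0,-5]],[1,[-0.86,0.18,0],[0,0,-5]],[1,[-0.85,0.26,0],[0,0,-5]],[1,[-0.4,0.15,0],[0,0,-2]]]'

```text
time_s: 8.53
position: [532.0, -152.6, 120.8]
tool_rot: [-0.415, 0.573, 0.411, 0.575]
wrist_force: [7.1, -6.0, 2.4]
opening: 0.176
```

>>> apply_moves --deltas '[[1,[0,0,0],[0,0,0]],[-1,[0,0,0],[0,0,0]],[-1,[0,0,0],[0,0,0]],[-1,[0,0,0],[0,0,0]],[-1,[0,0,0],[0,0,0]]]'

```text
time_s: 8.95
position: [530.4, -151.6, 118.1]
tool_rot: [-0.413, 0.574, 0.414, 0.573]
wrist_force: [0.3, -0.5, -0.9]
opening: 0.74
```

>>> apply_moves --deltas '[[-1,[0,0,1],[0,0,0]],[-1,[0,0,4],[0,0,5]],[-1,[-1,0,4],[0,0,7]],[-1,[-1,0,4],[0,0,7]],[-1,[-1,0,4],[0,0,7]]]'

```text
time_s: 9.37
position: [499.9, -151.8, 291.3]
tool_rot: [0.533, -0.464, -0.533, -0.464]
wrist_force: [1.1, -0.5, 0.6]
opening: 1.004
```

>>> apply_moves --deltas '[[-1,[0,3,2],[0,0,7]],[-1,[0,3,2],[0,0,7]],[-1,[0,3,2],[0,0,7]],[-1,[0,3,0],[0,0,7]],[-1,[0,3,0],[0,0,7]]]'

```text
time_s: 9.78
position: [500.5, -0.5, 351.4]
tool_rot: [0.649, -0.282, -0.647, -0.283]
wrist_force: [0.8, 0.6, -0.3]
opening: 1.002
```

>>> apply_moves --deltas '[[-1,[0,2,0],[0,0,7]],[-1,[0,0,0],[0,0,7]],[-1,[0,0,0],[0,0,7]],[-1,[0,0,0],[0,0,7]],[-1,[0,0,0],[0,0,7]]]'

```text
time_s: 10.2
position: [500.5, 18.5, 349.5]
tool_rot: [0.703, -0.074, -0.703, -0.074]
wrist_force: [0.7, 0.2, -0.8]
opening: 1.001
```

```bash

python3 - <<'E'
from h import *
o=st()
p=manip.read_camera("wrist");save(p,"w5.png");W=cloud(p).reshape(-1,3);prof(W,(60,66),60,95);prof(W,(-60,-40,-20,0,20,40),78,125)
E
```

```text
t10.20 tcp [500.5  18.5 349.5] down [ 0. -0. -1.] jawyaw -102.0 q [ 0.44 -0.21 -0.07  0.   -1.71  0.92] F [ 0.7  0.2 -0.8] open 1.001
60 82:24 83:23 84:23 85:24 86:24 87:24 88:23 89:23 92:11 93:11 94:10
66 74:25 75:24 76:23 77:24 78:23 79:24 80:24 81:24 82:24 83:23 84:23 85:23 86:24 87:24 88:23 89:22 92:11 93:11 94:10
-60 82:25 83:24 84:24 85:23 86:24 87:24 88:23 89:22 92:11 93:10 94:10 95:10 96:10 97:10 98:9 99:10 100:9 101:9 102:10 103:10 104:10 105:9 106:10 107:10 108:10 109:10 110:9 111:10 112:10 113:9 114:9 115:10 116:10 117:10 118:10 119:9 120:10 121:10 122:9 123:9 124:9
-40 96:34 97:33 98:33 99:34 100:33 101:33 102:33 103:33 104:33 105:32 112:11 113:10 114:10 115:10 116:9 117:9 118:23 119:27 120:40 121:39 122:40 123:40 124:39
-20 78:105 79:104 80:104 81:104 82:104 113:9 114:10 115:10 116:9 117:10 118:23 119:27 120:40 121:39 122:40 123:40 124:40
0 78:77 79:104 80:105 81:105 82:105 83:104 84:104 85:104 117:9 118:21 119:26 120:39 121:39 122:40 123:40 124:40
20 78:105 79:104 80:105 81:105 82:105 113:11 114:10 115:9 116:10 117:10 118:20 119:28 120:40 121:39 122:39 123:40 124:40
40 96:33 97:33 98:32 99:32 100:33 101:33 102:32 103:32 104:33 105:32 113:10 114:9 115:10 116:10 117:10 118:22 119:28 120:40 121:40 122:40 123:40 124:39
```

View pics/w5.png

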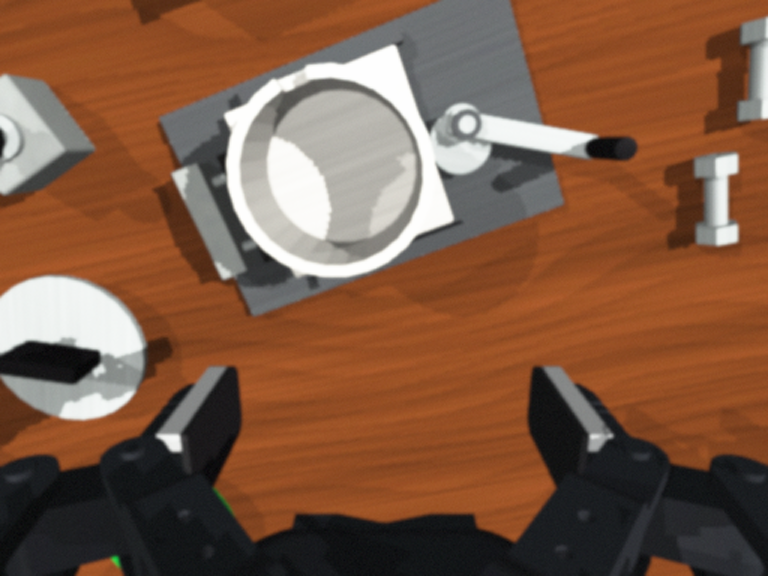

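The foot has moved about 8 mm and the pad's back edge went from ~102 to ~105.6, so the pad is pushed back about 4 mm. The lever at (470–630,125–150) holds. Now for the arbors.

>>> apply_moves --deltas '[[-1,[-0.5,-4,0],[0,0,2]],[-1,[-0.5,-4,0],[0,0,2]],[-1,[-0.5,-4,0],[0,0,2]],[-1,[-0.5,-4,0],[0,0,2]],[-1,[-0.5,-4,0],[0,0,2]]]'

```text
time_s: 10.67
position: [474.9, -183.4, 349.7]
tool_rot: [0.707, -0.015, -0.707, -0.015]
wrist_force: [1.5, -0.3, 0.5]
opening: 0.999
```

>>> apply_moves --deltas '[[-1,[-0.5,-4,0],[0,0,2]],[-1,[-0.5,-4,0],[0,0,0]],[-1,[-0.5,-4,0],[0,0,0]],[-1,[0,0,0],[0,0,0]],[-1,[0,0,0],[0,0,0]]]'

```text
time_s: 11.08
position: [459.9, -303.7, 348.6]
tool_rot: [-0.707, 0.005, 0.707, 0.005]
wrist_force: [-0.2, 1.1, -0.0]
opening: 0.999
```

```bash
cat >> h.py <<'E'
def arbors(p,tag=None):
    W=cloud(p);Z=W[...,2];m=((Z>8)&(Z<40)).astype(np.uint8)
    n,l,s,c=cv2.connectedComponentsWithStats(m);out=[]
    for k in range(1,n):
        if s[k,4]<150: continue
        Q=W[l==k];r=cv2.minAreaRect(Q[:,:2].astype(np.float32));(cx,cy),(a,b),an=r
        if max(a,b)>95 or max(a,b)<50: continue
        if b>a: an+=90
        an=(an+90)%180-90
        x,y,ww,hh=s[k,:4]
        print("arbor? c=(%.1f,%.1f) size %.0fx%.0f axis %.1f zmax %.1f px %s edge %s"%(cx,cy,max(a,b),min(a,b),an,np.percentile(Q[:,2],98),c[k].round(),x<=0 or y<=0 or x+ww>=512 or y+hh>=384))
        out.append((cx,cy,an))
    return out
E
python3 - <<'E'
from h import *
st();p=manip.read_camera("wrist");save(p,"w6.png");arbors(p)
p=manip.read_camera("top");arbors(p)
E
```

```text
t11.08 tcp [ 459.9 -303.7  348.6] down [-0.001  0.    -1.   ] jawyaw -90.8 q [-0.22 -0.08  0.05  0.   -1.7   1.78] F [-0.2  1.1 -0. ] open 0.999
arbor? c=(577.0,-414.7) size 70x33 axis -2.3 zmax 29.4 px [352.  47.] edge False
arbor? c=(560.8,-288.9) size 70x32 axis -2.1 zmax 29.3 px [242.  64.] edge False
arbor? c=(468.3,-341.6) size 70x32 axis -3.0 zmax 29.5 px [287. 145.] edge False
arbor? c=(468.4,-251.5) size 70x32 axis -0.8 zmax 29.5 px [215. 147.] edge False
arbor? c=(252.8,-572.3) size 91x57 axis 88.1 zmax 39.8 px [456. 290.] edge False
arbor? c=(259.3,-576.1) size 94x38 axis -89.3 zmax 39.8 px [430. 273.] edge False
```

View pics/w6.png

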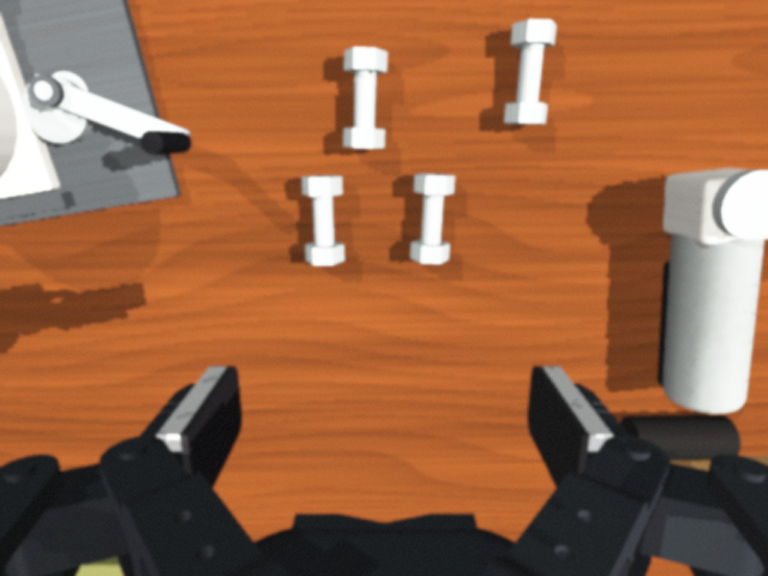

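Four arbors are in view, at (323,220), (365,98), (433,218) and (530,72), each 70 mm long with its axis along x. I'll start with the one at world (468,-251).

>>> apply_moves --deltas '[[-1,[0.3,1.8,-3],[0,0,0]],[-1,[0.3,1.8,-3.5],[0,0,0]],[-1,[0.3,1.6,-3.5],[0,0,0]],[-1,[0,0,-4],[0,0,0]],[-1,[0,0,-4],[0,0,0]]]'

```text
time_s: 11.6
position: [470.4, -247.4, 168.4]
tool_rot: [0.708, -0.002, -0.706, -0.002]
wrist_force: [1.0, -0.7, -0.3]
opening: 1.002
```

>>> apply_moves --deltas '[[-1,[0,0,-4],[0,0,0]],[-1,[0,0,-4],[0,0,0]],[-1,[0,0,-1.2],[0,0,0]],[-1,[0,0,0],[0,0,0]],[1,[0,0,0],[0,0,0]]]' --newtons 60

```text
time_s: 12.02
position: [470.7, -249.5, 78.8]
tool_rot: [0.708, -0.003, -0.707, -0.002]
wrist_force: [-0.2, 0.1, 0.5]
opening: 0.882
```

>>> apply_moves --deltas '[[1,[0,0,0],[0,0,0]],[1,[0,0,0],[0,0,0]],[1,[0,0,0],[0,0,0]],[1,[0,0,0],[0,0,0]],[1,[0,0,0],[0,0,0]]]'

```text
time_s: 12.43
position: [470.3, -250.1, 78.3]
tool_rot: [0.708, -0.003, -0.706, -0.002]
wrist_force: [-2.3, 0.8, 3.5]
opening: 0.159
```

>>> apply_moves --deltas '[[1,[0,0,0],[0,0,0]],[1,[0,0,2],[0,0,0]],[1,[0,0,4],[0,0,0]],[1,[0,0,4],[0,0,0]],[1,[0,0,2],[0,0,0]]]'

```text
time_s: 12.85
position: [470.5, -250.4, 201.8]
tool_rot: [0.709, -0.004, -0.705, -0.002]
wrist_force: [0.7, 0.8, 0.1]
opening: 0.16
```

```bash
python3 - <<'E'
from h import *
st()
p=manip.read_camera("top");W=cloud(p).reshape(-1,3);F=fx(W)
m=(W[:,2]>101)&(W[:,2]<109)&(np.hypot(F[:,0],F[:,1]-19)<72);Q=W[m]
from scipy.optimize import least_squares
r=least_squares(lambda s:np.clip(abs(np.hypot(Q[:,0]-s[0],Q[:,1]-s[1])-61.5)-3.5,0,None),[555,42]);print(len(Q),r.x,fx(r.x))
p=manip.read_camera("wrist");save(p,"w7.png");W=cloud(p).reshape(-1,3);F=fx(W)
m=(W[:,2]>101)&(W[:,2]<109)&(np.hypot(F[:,0],F[:,1]-19)<72);print(m.sum())
E
```

```text
t12.85 tcp [ 470.5 -250.4  201.8] down [ 0.005 -0.002 -1.   ] jawyaw -90.4 q [-0.11 -0.13 -0.27  0.   -1.43  1.67] F [0.7 0.8 0.1] open 0.160
136 [554.29332464  39.35157782] [-0.30341234 16.57130441]
0
```

View pics/w7.png

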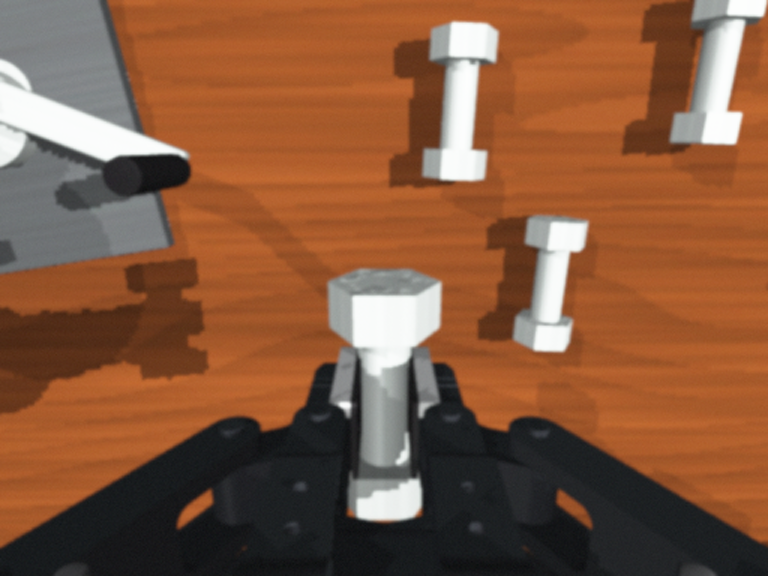

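Held cleanly. I'm carrying it to the canister centre at ≈(554.4,41) with an offset of -23 mm in y.

>>> apply_moves --deltas '[[1,[1.0,3.3,1],[0,0,0]],[1,[1.2,3.8,0],[0,0,0]],[1,[1.2,3.8,0],[0,0,0]],[1,[1.2,3.8,0],[0,0,0]],[1,[1.2,3.8,0],[0,0,0]]]'

```text
time_s: 13.37
position: [527.3, -62.9, 205.2]
tool_rot: [-0.706, 0.003, 0.708, 0.003]
wrist_force: [1.6, 0.3, -1.2]
opening: 0.16
```

>>> apply_moves --deltas '[[1,[1.4,3.8,0],[0,0,0]],[1,[1.4,3.8,0],[0,0,0]],[1,[0,0.7,0],[0,0,0]],[1,[0,0,-1],[0,0,0]],[1,[0,0,-1],[0,0,0]]]'

```text
time_s: 13.78
position: [555.3, 18.7, 184.9]
tool_rot: [-0.707, 0.002, 0.708, 0.002]
wrist_force: [0.2, -0.1, -1.9]
opening: 0.159
```

```bash
python3 - <<'E'
from h import *
st()
p=manip.read_camera("wrist");save(p,"w8.png");W=cloud(p).reshape(-1,3);F=fx(W)
m=(W[:,2]>102)&(W[:,2]<108)&(np.hypot(F[:,0],F[:,1]-19)<75);Q=W[m];print(len(Q))
from scipy.optimize import least_squares
r=least_squares(lambda s:np.clip(abs(np.hypot(Q[:,0]-s[0],Q[:,1]-s[1])-61.5)-3.5,0,None),[555,42]);print(r.x,fx(r.x))
p=manip.read_camera("scene");save(p,"s8.png",(180,120,360,300),3)
E
```

```text
t13.78 tcp [555.3  18.7 184.9] down [-0.002 -0.    -1.   ] jawyaw -90.4 q [ 0.39 -0.06 -0.23 -0.   -1.4   1.17] F [ 0.2 -0.1 -1.9] open 0.159
7479
[555.20322621  42.56036373] [ 1.06282259 19.61393977]
```

View pics/w8.png

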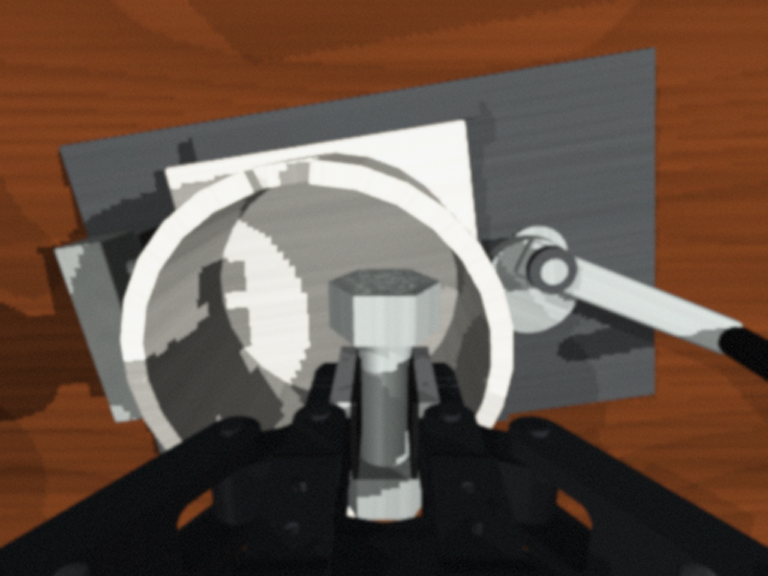

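View pics/s8.png

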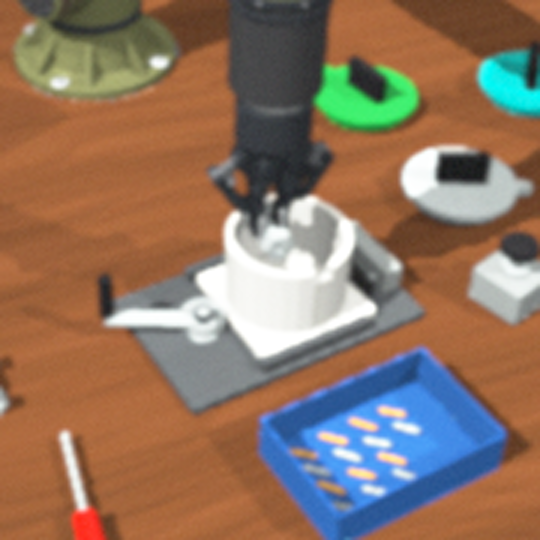

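The arbor at (385,300) hangs over the canister mouth, and the knuckles are wide, so I'll keep the wrist high and release at TCP z≈138.

>>> apply_moves --deltas '[[1,[0,0,-2],[0,0,0]],[1,[0,0,-2],[0,0,0]],[1,[0,0,-0.7],[0,0,0]],[1,[0,0,0],[0,0,0]],[0.4,[0,0,0],[0,0,0]]]'

```text
time_s: 14.3
position: [555.7, 17.3, 140.3]
tool_rot: [0.707, -0.003, -0.707, -0.003]
wrist_force: [0.5, -0.1, 0.7]
opening: 0.284
```

>>> apply_moves --deltas '[[0.4,[0,0,0],[0,0,0]],[0.4,[0,0,0],[0,0,0]],[0.4,[0,0,0],[0,0,0]],[0.4,[0,0,3],[0,0,0]],[0.4,[0,0,4],[0,0,0]]]'

```text
time_s: 14.72
position: [554.1, 18.0, 207.3]
tool_rot: [-0.705, 0.003, 0.709, 0.002]
wrist_force: [0.6, 0.2, 0.9]
opening: 0.293
```

>>> apply_moves --deltas '[[-1,[0,0,4],[0,0,0]],[-1,[-1,-4,3],[0,0,0]],[-1,[-1,-4,1.5],[0,0,0]],[-1,[-1,-4,0],[0,0,0]],[-1,[-1,-4,0],[0,0,0]]]'

```text
time_s: 15.13
position: [517.8, -133.6, 291.2]
tool_rot: [0.709, -0.002, -0.706, -0.002]
wrist_force: [1.7, 0.5, -1.4]
opening: 0.979
```

```bash
python3 - <<'E'
from h import *
st()
p=manip.read_camera("wrist");save(p,"w9.png");arbors(p)
p=manip.read_camera("top");save(p,"t9.png",(200,150,400,300),3.5);arbors(p)
E
```

```text
t15.13 tcp [ 517.8 -133.6  291.2] down [ 0.004  0.    -1.   ] jawyaw -90.4 q [ 0.12 -0.14 -0.11  0.   -1.59  1.44] F [ 1.7  0.5 -1.4] open 0.979
arbor? c=(560.6,-287.7) size 70x33 axis -1.9 zmax 29.4 px [404. 122.] edge False
arbor? c=(468.2,-341.1) size 71x33 axis -3.0 zmax 29.5 px [442. 206.] edge False
arbor? c=(452.5,129.7) size 50x17 axis 76.9 zmax 11.5 px [ 21. 217.] edge False
arbor? c=(259.5,-576.6) size 94x37 axis -89.4 zmax 39.8 px [430. 273.] edge False
```

View pics/t9.png

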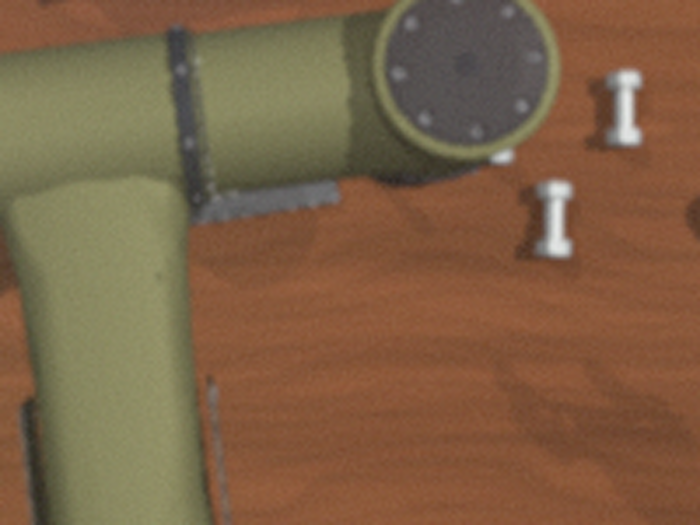

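>>> apply_moves --deltas '[[-1,[1.1,-3.9,-1],[0,0,-1]],[-1,[1.1,-3.9,-1],[0,0,0]],[-1,[1.1,-3.9,-1],[0,0,0]],[-1,[1.0,-3.7,-1],[0,0,0]],[-1,[0,0,-4],[0,0,0]]]'

```text
time_s: 15.65
position: [563.5, -292.4, 214.2]
tool_rot: [0.71, -0.012, -0.704, -0.008]
wrist_force: [0.8, 0.9, 1.1]
opening: 0.997
```

>>> apply_moves --deltas '[[-1,[0,0,-4],[0,0,0]],[-1,[0,0,-4],[0,0,0]],[-1,[0,0,-4],[0,0,0]],[-1,[0,0,-1.4],[0,0,0]],[-1,[0,0,0],[0,0,0]]]'

```text
time_s: 16.07
position: [558.7, -285.2, 69.3]
tool_rot: [-0.704, 0.008, 0.71, 0.01]
wrist_force: [-0.1, 0.3, 0.1]
opening: 0.999
```

```bash
python3 - <<'E'
from h import *
st()
p=manip.read_camera("wrist");save(p,"w10.png")
E
```

```text
t16.07 tcp [ 558.7 -285.2   69.3] down [-0.008  0.003 -1.   ] jawyaw -91.5 q [-0.15  0.21 -0.16 -0.   -1.21  1.7 ] F [-0.1  0.3  0.1] open 0.999
```

View pics/w10.png

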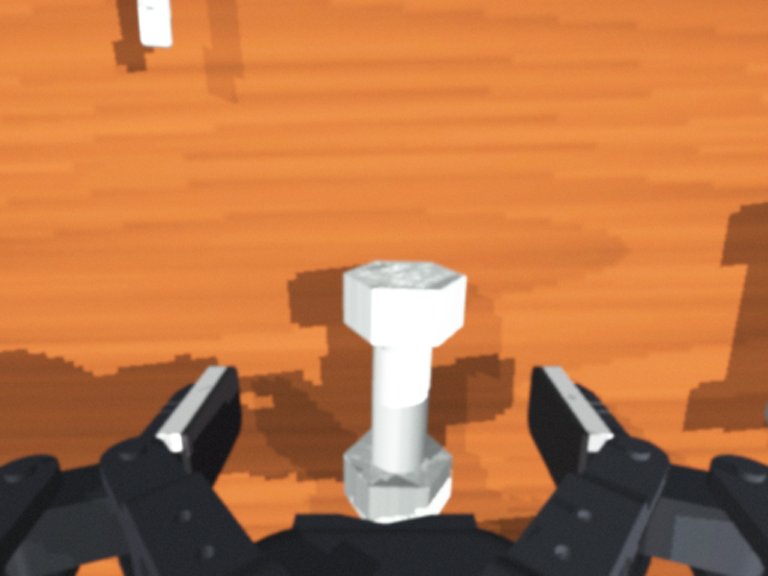

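>>> apply_moves --deltas '[[-1,[0.2,-0.3,0.8],[0,0,0]],[-1,[0,0,0],[0,0,0]],[-1,[0,0,0],[0,0,0]],[1,[0,0,0],[0,0,0]],[1,[0,0,0],[0,0,0]]]'

```text
time_s: 16.53
position: [563.4, -289.3, 83.8]
tool_rot: [0.708, -0.009, -0.706, -0.009]
wrist_force: [-0.6, 0.3, -0.2]
opening: 0.752
```

>>> apply_moves --deltas '[[1,[0,0,0],[0,0,0]],[1,[0,0,0],[0,0,0]],[1,[0,0,0],[0,0,0]],[1,[0,0,0],[0,0,0]],[1,[0,0,0],[0,0,0]]]'

```text
time_s: 16.95
position: [563.0, -289.3, 82.9]
tool_rot: [0.707, -0.009, -0.707, -0.009]
wrist_force: [0.2, -0.0, 1.1]
opening: 0.155
```

>>> apply_moves --deltas '[[1,[0,0,1],[0,0,0]],[1,[0,0,4],[0,0,0]],[1,[0,0,4],[0,0,0]],[1,[0,0,4],[0,0,0]],[1,[0,0,0],[0,0,0]]]'

```text
time_s: 17.37
position: [565.2, -290.9, 224.2]
tool_rot: [0.712, -0.011, -0.702, -0.006]
wrist_force: [0.3, -0.0, 2.3]
opening: 0.159
```

```bash
python3 - <<'E'
from h import *
st()
p=manip.read_camera("wrist");save(p,"w11.png")
E
```

```text
t17.37 tcp [ 565.2 -290.9  224.2] down [ 0.014 -0.007 -1.   ] jawyaw -91.4 q [-0.16  0.13  0.03  0.   -1.46  1.7 ] F [ 0.3 -0.   2.3] open 0.159
```

View pics/w11.png

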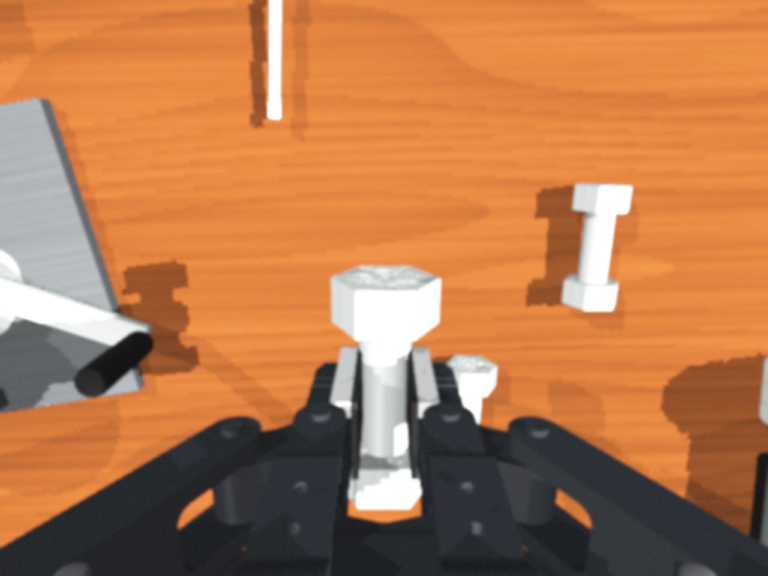

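>>> apply_moves --deltas '[[1,[-0.1,3.0,0],[0,0,0.5]],[1,[-0.1,4,0],[0,0,0.5]],[1,[-0.1,4,0],[0,0,0]],[1,[-0.1,4,0],[0,0,0]],[1,[-0.1,4,0],[0,0,0]]]'

```text
time_s: 17.83
position: [557.1, -97.6, 211.7]
tool_rot: [-0.707, 0.003, 0.708, 0.003]
wrist_force: [1.4, 0.0, -0.9]
opening: 0.154
```

>>> apply_moves --deltas '[[1,[-0.1,4,0],[0,0,0]],[1,[-0.1,4,0],[0,0,0]],[1,[-0.1,4,0],[0,0,0]],[1,[0,3.5,0],[0,0,0]],[1,[0,1,0],[0,0,0]]]'

```text
time_s: 18.25
position: [554.1, 69.9, 211.6]
tool_rot: [-0.707, 0.001, 0.708, 0.002]
wrist_force: [-0.4, -2.4, -1.8]
opening: 0.168
```

>>> apply_moves --deltas '[[1,[0,0,0],[0,0,0]],[1,[0,0,0],[0,0,0]],[1,[0,0,0],[0,0,0]],[1,[0,0,0],[0,0,0]],[1,[0,0,0],[0,0,0]]]'

```text
time_s: 18.67
position: [555.0, 64.7, 212.6]
tool_rot: [-0.707, 0.003, 0.707, 0.003]
wrist_force: [0.0, -0.2, -2.0]
opening: 0.152
```

```bash
python3 - <<'E'
from h import *
st()
p=manip.read_camera("wrist");save(p,"w12.png")
E
```

```text
t18.67 tcp [555.   64.7 212.6] down [-0. -0. -1.] jawyaw -90.5 q [ 0.48 -0.06 -0.18  0.   -1.45  1.09] F [ 0.  -0.2 -2. ] open 0.152
```

View pics/w12.png

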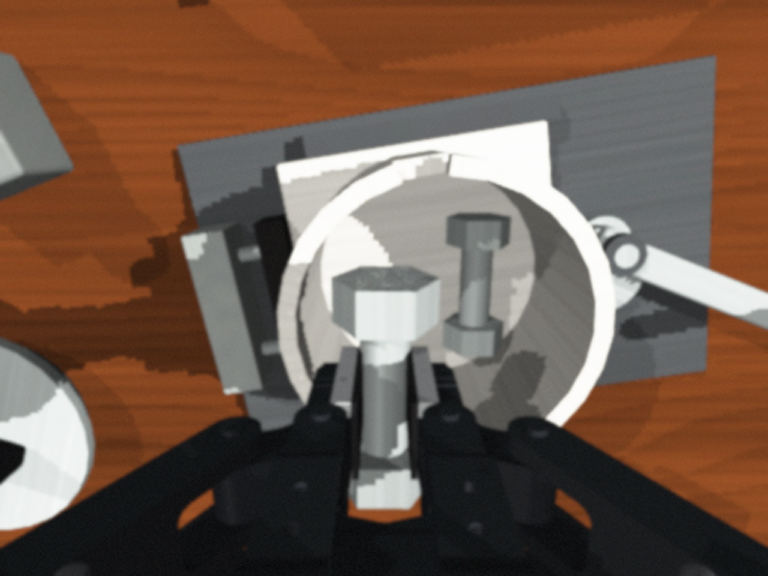

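The first arbor lies flat inside at (477,285). The second is above the free half, so I'll lower it and release.

>>> apply_moves --deltas '[[1,[0,0,-3],[0,0,0]],[1,[0,0,-3],[0,0,0]],[1,[0,0,-1.2],[0,0,0]],[1,[0,0,0],[0,0,0]],[0.4,[0,0,0],[0,0,0]]]'

```text
time_s: 19.13
position: [555.3, 65.2, 141.3]
tool_rot: [0.707, -0.003, -0.707, -0.002]
wrist_force: [-1.2, 0.3, 1.3]
opening: 0.284
```

>>> apply_moves --deltas '[[0.4,[0,0,0],[0,0,0]],[0.4,[0,0,0],[0,0,0]],[0.4,[0,0,0],[0,0,0]],[0.4,[0,0,3],[0,0,0]],[0.4,[0,0,4],[0,0,0]]]'

```text
time_s: 19.55
position: [553.5, 65.4, 208.5]
tool_rot: [-0.705, 0.003, 0.709, 0.002]
wrist_force: [0.4, 1.1, 0.8]
opening: 0.299
```

>>> apply_moves --deltas '[[-1,[-1,-2,4],[0,0,0]],[-1,[-1,-4,3],[0,0,0]],[-1,[-1,-4,0],[0,0,0]],[-1,[-1,-4,0],[0,0,0]],[-1,[-1,-4,0],[0,0,0]]]'

```text
time_s: 19.97
position: [507.2, -106.4, 273.6]
tool_rot: [0.708, -0.002, -0.706, -0.002]
wrist_force: [0.7, -0.2, -0.6]
opening: 0.977
```

>>> apply_moves --deltas '[[-1,[-1,-4,0],[0,0,0]],[-1,[-1,-4,0],[0,0,0]],[-1,[-1,-4,0],[0,0,0]],[-1,[0,-4,0],[0,0,0]],[-1,[0,0,0],[0,0,0]]]'

```text
time_s: 20.38
position: [476.3, -270.5, 272.4]
tool_rot: [0.707, -0.005, -0.707, -0.004]
wrist_force: [0.5, 2.0, -1.0]
opening: 1.003
```

```bash
python3 - <<'E'
from h import *
st()
p=manip.read_camera("wrist");save(p,"w13.png");arbors(p)
E
```

```text
t20.38 tcp [ 476.3 -270.5  272.4] down [ 0.001 -0.002 -1.   ] jawyaw -90.8 q [-0.15 -0.1  -0.11  0.   -1.56  1.71] F [ 0.5  2.  -1. ] open 1.003
arbor? c=(577.2,-414.5) size 70x32 axis -2.5 zmax 29.4 px [409.  55.] edge False
arbor? c=(468.4,-341.7) size 70x33 axis -2.9 zmax 29.3 px [325. 173.] edge False
```

View pics/w13.png

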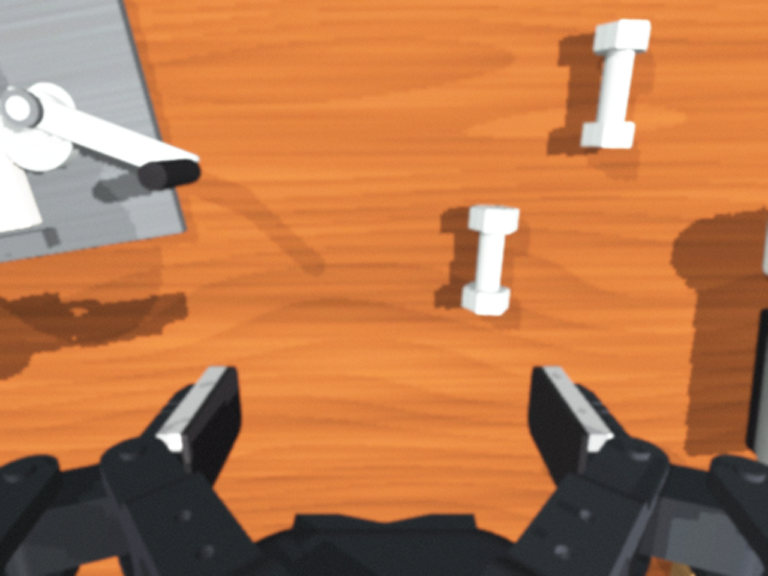

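>>> apply_moves --deltas '[[-1,[-0.4,-3.6,-1],[0,0,-2]],[-1,[-0.4,-3.5,-2.3],[0,0,0]],[-1,[0,0,-4],[0,0,0]],[-1,[0,0,-4],[0,0,0]],[-1,[0,0,-4],[0,0,0]]]'

```text
time_s: 20.85
position: [470.1, -335.7, 118.3]
tool_rot: [0.708, -0.015, -0.706, -0.015]
wrist_force: [0.5, 0.2, 0.2]
opening: 0.998
```

>>> apply_moves --deltas '[[-1,[0,0,-3.5],[0,0,0]],[-1,[0,0,0],[0,0,0]],[1,[0,0,0],[0,0,0]],[1,[0,0,0],[0,0,0]],[1,[0,0,0],[0,0,0]]]'

```text
time_s: 21.27
position: [471.7, -336.2, 87.8]
tool_rot: [0.709, -0.016, -0.705, -0.014]
wrist_force: [0.1, 0.6, -0.1]
opening: 0.601
```

>>> apply_moves --deltas '[[1,[0,0,0],[0,0,0]],[1,[0,0,0],[0,0,0]],[1,[0,0,0],[0,0,0]],[1,[0,0,0],[0,0,0]],[1,[0,0,0],[0,0,0]]]'

```text
time_s: 21.68
position: [470.6, -336.3, 86.0]
tool_rot: [0.708, -0.016, -0.706, -0.014]
wrist_force: [-1.1, 0.9, 6.2]
opening: 0.158
```

>>> apply_moves --deltas '[[1,[0,0,1],[0,0,0]],[1,[0,0,4],[0,0,0]],[1,[0,0,4],[0,0,0]],[1,[0,0,4],[0,0,0]],[1,[0,0,0],[0,0,0]]]'

```text
time_s: 22.1
position: [471.7, -337.6, 224.7]
tool_rot: [0.711, -0.018, -0.703, -0.012]
wrist_force: [1.6, -0.2, 1.3]
opening: 0.152
```

```bash
python3 - <<'E'
from h import *
st()
p=manip.read_camera("wrist");save(p,"w14.png",s=1)
E
```

```text
t22.10 tcp [ 471.7 -337.6  224.7] down [ 0.012 -0.008 -1.   ] jawyaw -92.4 q [-0.27 -0.02 -0.12  0.   -1.46  1.8 ] F [ 1.6 -0.2  1.3] open 0.152
```

View pics/w14.png

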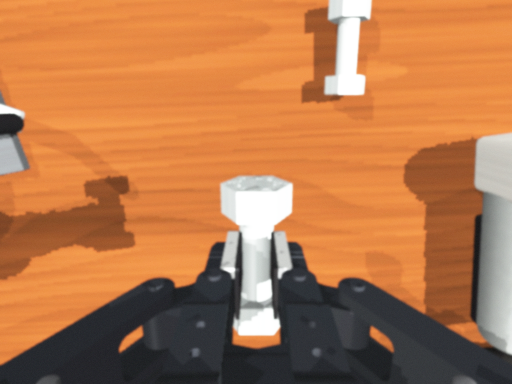

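Third held. I'll lay it crosswise on the first two, turning -90° on the way.

>>> apply_moves --deltas '[[1,[0.6,2.8,0],[0,0,-6.9]],[1,[0.6,3.8,0],[0,0,-6.9]],[1,[0.6,3.8,0],[0,0,-6.9]],[1,[0.6,3.8,0],[0,0,-6.9]],[1,[0.6,3.8,0],[0,0,-6.9]]]'

```text
time_s: 22.57
position: [497.9, -163.9, 212.9]
tool_rot: [-0.673, 0.216, 0.674, 0.216]
wrist_force: [0.8, -0.2, -1.4]
opening: 0.151
```

>>> apply_moves --deltas '[[1,[0.6,3.8,0],[0,0,-6.9]],[1,[0.6,3.8,0],[0,0,-6.9]],[1,[0.6,3.8,0],[0,0,-6.9]],[1,[0.7,3.8,0],[0,0,-6.9]],[1,[0.6,3.4,0],[0,0,-6.9]]]'

```text
time_s: 22.98
position: [527.8, 13.5, 213.1]
tool_rot: [-0.585, 0.397, 0.585, 0.397]
wrist_force: [1.2, -0.8, -1.2]
opening: 0.154
```

>>> apply_moves --deltas '[[1,[0,1,0],[0,0,-6.9]],[1,[0,0,0],[0,0,-6.9]],[1,[0,0,0],[0,0,-3]],[1,[0,0,0],[0,0,0]],[1,[0,0,0],[0,0,0]]]'

```text
time_s: 23.4
position: [528.0, 21.5, 213.1]
tool_rot: [-0.522, 0.477, 0.523, 0.476]
wrist_force: [-0.8, -0.9, -0.6]
opening: 0.152
```

```bash
python3 - <<'E'
from h import *
st()
p=manip.read_camera("wrist");save(p,"w15.png")
p=manip.read_camera("scene");save(p,"s15.png",(180,120,360,300),3)
E
```

```text
t23.40 tcp [528.   21.5 213.1] down [-0.002 -0.    -1.   ] jawyaw -174.7 q [ 0.42 -0.14 -0.26 -0.   -1.46 -0.33] F [-0.8 -0.9 -0.6] open 0.152
```

View pics/w15.png

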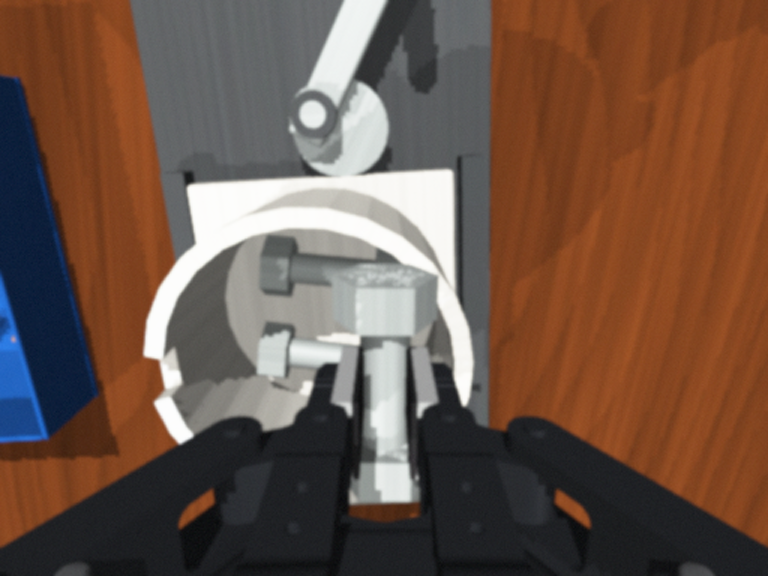

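View pics/s15.png

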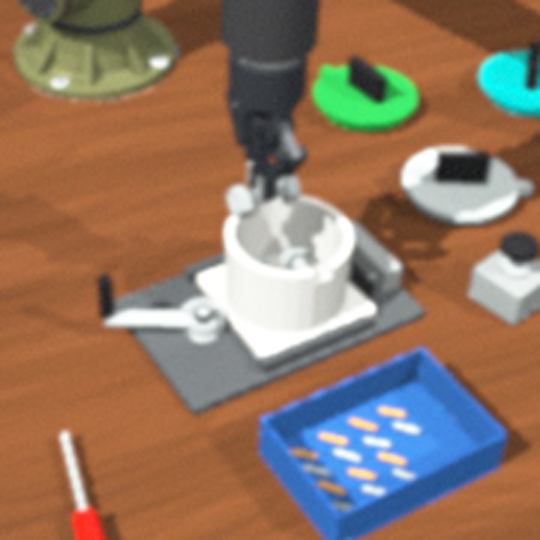

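>>> apply_moves --deltas '[[1,[0.6,1.9,0],[0,0,-4]],[1,[0,0,0],[0,0,0]],[1,[0,0,-3],[0,0,0]],[1,[0,0,-3],[0,0,0]],[1,[0,0,-1],[0,0,0]]]'

```text
time_s: 23.92
position: [532.3, 39.9, 139.0]
tool_rot: [-0.504, 0.497, 0.507, 0.493]
wrist_force: [-0.7, -0.3, -2.9]
opening: 0.152
```

>>> apply_moves --deltas '[[1,[0,0,0],[0,0,0]],[1,[0,0,0],[0,0,0]],[0.4,[0,0,0],[0,0,0]],[0.4,[0,0,0],[0,0,0]],[0.4,[0,0,0],[0,0,0]]]'

```text
time_s: 24.33
position: [535.2, 40.6, 145.8]
tool_rot: [0.506, -0.494, -0.505, -0.496]
wrist_force: [-1.0, -0.1, -0.3]
opening: 0.301
```

>>> apply_moves --deltas '[[0.4,[0,0,2],[0,0,0]],[0.4,[0,0,4],[0,0,0]],[-1,[0,0,4],[0,0,0]],[-1,[0,-4,2],[0,0,6]],[-1,[0,-4,0],[0,0,6]]]'

```text
time_s: 24.75
position: [536.1, -36.5, 270.2]
tool_rot: [0.559, -0.434, -0.553, -0.44]
wrist_force: [1.6, -1.6, -0.6]
opening: 0.716
```

```bash
python3 - <<'E'
from h import *
st()
p=manip.read_camera("wrist");save(p,"w16.png")
E
```

```text
t24.75 tcp [536.1 -36.5 270.2] down [ 0.011  0.001 -1.   ] jawyaw -166.3 q [ 0.31 -0.14 -0.15  0.   -1.55 -0.07] F [ 1.6 -1.6 -0.6] open 0.716
```

View pics/w16.png

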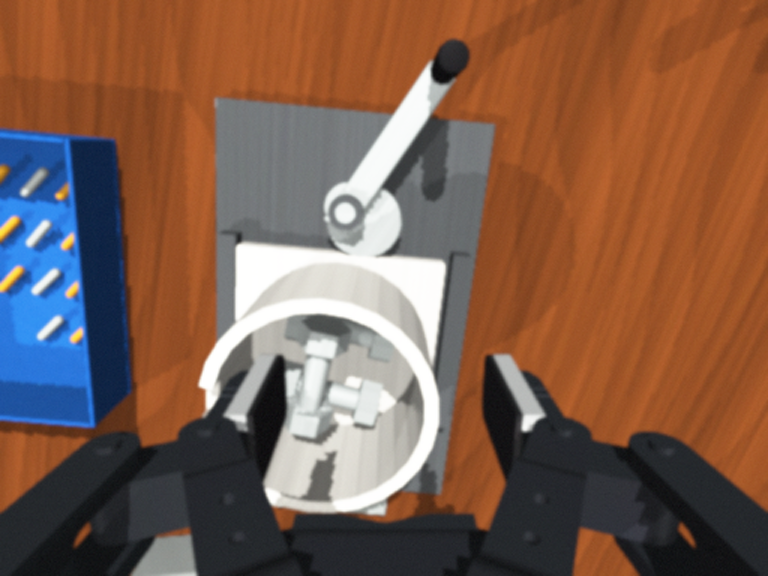

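The third lies crosswise on top, centred near image (320,385). Now the fourth, at (577,-414).

>>> apply_moves --deltas '[[-1,[0.4,-3.5,0],[0,0,6]],[-1,[0.4,-3.5,0],[0,0,6]],[-1,[0.4,-3.5,0],[0,0,6]],[-1,[0.4,-3.5,0],[0,0,6]],[-1,[0.4,-3.5,0],[0,0,6]]]'

```text
time_s: 25.22
position: [554.4, -213.6, 263.5]
tool_rot: [0.65, -0.279, -0.649, -0.279]
wrist_force: [-0.2, 0.8, 0.2]
opening: 1.0
```

>>> apply_moves --deltas '[[-1,[0,-3.5,0],[0,0,6]],[-1,[0,-3.5,0],[0,0,6]],[-1,[0,-3.5,0],[0,0,6]],[-1,[0,-3.5,0],[0,0,6]],[-1,[0,-1.5,0],[0,0,6]]]'

```text
time_s: 25.63
position: [553.6, -370.5, 262.6]
tool_rot: [-0.7, 0.103, 0.7, 0.102]
wrist_force: [0.2, 0.1, -0.5]
opening: 1.002
```

>>> apply_moves --deltas '[[-1,[0,0,0],[0,0,6]],[-1,[0,0,0],[0,0,6]],[-1,[0,0,0],[0,0,2]],[-1,[0,0,0],[0,0,0]],[-1,[0,0,0],[0,0,0]]]'

```text
time_s: 26.05
position: [554.5, -366.9, 263.1]
tool_rot: [0.707, -0.018, -0.707, -0.018]
wrist_force: [-0.1, 0.4, 1.4]
opening: 0.999
```

```bash
python3 - <<'E'
from h import *
st()
p=manip.read_camera("wrist");save(p,"w17.png");arbors(p)
p=manip.read_camera("top");save(p,"t17.png",(180,120,340,260),4)
E
```

```text
t26.05 tcp [ 554.5 -366.9  263.1] down [ 0.001 -0.    -1.   ] jawyaw -92.9 q [-0.28  0.21  0.2   0.   -1.56  1.8 ] F [-0.1  0.4  1.4] open 0.999
arbor? c=(682.2,-235.7) size 59x7 axis -5.6 zmax 17.3 px [104.  36.] edge True
arbor? c=(577.2,-415.1) size 70x32 axis -2.4 zmax 29.2 px [305. 143.] edge False
arbor? c=(551.4,-132.9) size 83x60 axis -14.8 zmax 37.8 px [ 13. 185.] edge True
```

View pics/w17.png

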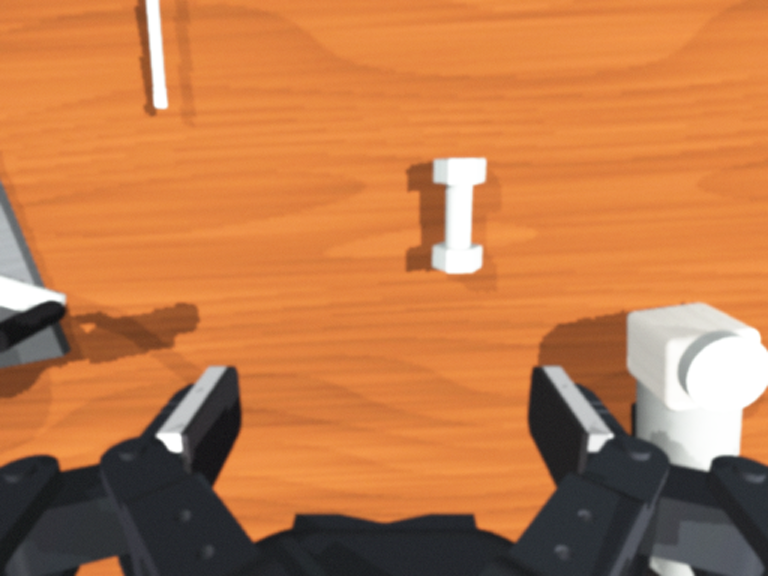

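View pics/t17.png

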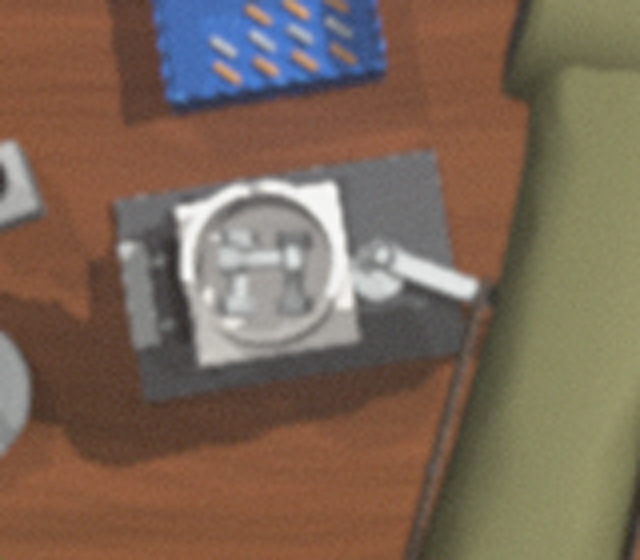

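>>> apply_moves --deltas '[[-1,[1.1,-2.4,-2],[0,0,0]],[-1,[1.1,-2.4,-3],[0,0,0]],[-1,[0,0,-4],[0,0,0]],[-1,[0,0,-4],[0,0,0]],[-1,[0,0,-3.5],[0,0,0]]]'

```text
time_s: 26.57
position: [575.9, -414.7, 94.5]
tool_rot: [-0.706, 0.018, 0.707, 0.018]
wrist_force: [-0.0, 0.4, -1.7]
opening: 0.998
```

>>> apply_moves --deltas '[[-1,[0,0,-1.8],[0,0,0]],[-1,[0,0,0],[0,0,0]],[-1,[0,0,0],[0,0,0]],[-1,[0,0,0],[0,0,0]],[-1,[0,0,0],[0,0,0]]]'

```text
time_s: 26.98
position: [577.7, -415.4, 82.9]
tool_rot: [0.708, -0.018, -0.705, -0.017]
wrist_force: [-0.6, 0.1, 0.9]
opening: 0.998
```

```bash
python3 - <<'E'
from h import *
st()
E
```

```text
t26.98 tcp [ 577.7 -415.4   82.9] down [ 0.004 -0.003 -1.   ] jawyaw -92.8 q [-0.34  0.4   0.1   0.   -1.26  1.86] F [-0.6  0.1  0.9] open 0.998
```

>>> apply_moves --deltas '[[-1,[0,0,-0.3],[0,0,0]],[1,[0,0,0],[0,0,0]],[1,[0,0,0],[0,0,0]],[1,[0,0,0],[0,0,0]],[1,[0,0,0],[0,0,0]]]'

```text
time_s: 27.4
position: [576.4, -414.9, 76.7]
tool_rot: [0.707, -0.018, -0.707, -0.017]
wrist_force: [-0.2, 1.1, 0.4]
opening: 0.454
```

>>> apply_moves --deltas '[[1,[0,0,0],[0,0,0]],[1,[0,0,0],[0,0,0]],[1,[0,0,0],[0,0,0]],[1,[0,0,0],[0,0,0]],[1,[0,0,1],[0,0,0]]]'

```text
time_s: 27.82
position: [575.3, -414.1, 83.8]
tool_rot: [-0.706, 0.017, 0.708, 0.019]
wrist_force: [-0.6, 0.9, -2.8]
opening: 0.162
```

>>> apply_moves --deltas '[[1,[0,0,4],[0,0,0]],[1,[0,0,4],[0,0,0]],[1,[0,0,4],[0,0,0]],[1,[-0.4,3,0],[0,0,-4]],[1,[-0.4,3,0],[0,0,-4]]]'

```text
time_s: 28.23
position: [569.0, -355.6, 210.8]
tool_rot: [0.706, -0.069, -0.702, -0.068]
wrist_force: [0.9, 1.4, -3.4]
opening: 0.161
```

>>> apply_moves --deltas '[[1,[-0.4,3.5,0],[0,0,-5]],[1,[-0.4,3.5,0],[0,0,-5]],[1,[-0.4,3.5,0],[0,0,-5]],[1,[-0.4,3.5,0],[0,0,-5]],[1,[-0.4,3.5,0],[0,0,-5]]]'

```text
time_s: 28.65
position: [547.7, -178.2, 206.8]
tool_rot: [-0.672, 0.219, 0.672, 0.219]
wrist_force: [1.3, 1.3, -1.2]
opening: 0.158
```

```bash
python3 - <<'E'
from h import *
st()
p=manip.read_camera("wrist");save(p,"w18.png",s=1)
E
```

```text
t28.65 tcp [ 547.7 -178.2  206.8] down [-0.  0. -1.] jawyaw -126.1 q [ 0.03 -0.01 -0.15 -0.   -1.44  0.91] F [ 1.3  1.3 -1.2] open 0.158
```

View pics/w18.png

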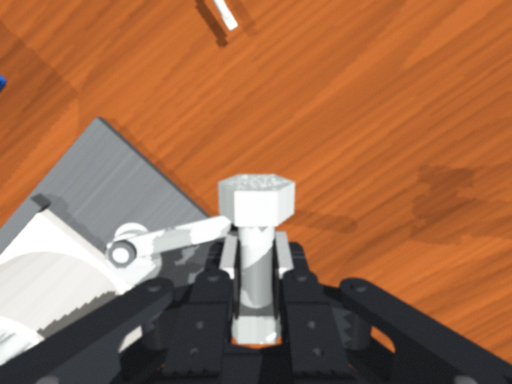

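>>> apply_moves --deltas '[[1,[-0.3,3.2,0],[0,0,-5]],[1,[-0.3,3.2,0],[0,0,-5]],[1,[-0.3,3.2,0],[0,0,-5]],[1,[-0.3,3.2,0],[0,0,-5]],[1,[-0.3,3.2,0],[0,0,-5]]]'

```text
time_s: 29.12
position: [532.8, -18.4, 206.9]
tool_rot: [-0.609, 0.359, 0.609, 0.359]
wrist_force: [0.5, 0.0, -1.5]
opening: 0.159
```

>>> apply_moves --deltas '[[1,[-0.2,3.2,0],[0,0,-5]],[1,[0,2.7,0],[0,0,-5]],[1,[0,0,0],[0,0,-6]],[1,[0,0,0],[0,0,-6]],[1,[0,0,0],[0,0,-6]]]'

```text
time_s: 29.53
position: [531.1, 39.9, 206.8]
tool_rot: [-0.504, 0.496, 0.504, 0.496]
wrist_force: [-0.1, -0.8, -0.4]
opening: 0.164
```

>>> apply_moves --deltas '[[1,[0,0,0],[0,0,-2]],[1,[0,0,0],[0,0,0]],[1,[0,0,0],[0,0,0]],[1,[0,0,0],[0,0,0]],[1,[0,0,0],[0,0,0]]]'

```text
time_s: 29.95
position: [531.4, 39.1, 206.5]
tool_rot: [-0.496, 0.503, 0.497, 0.503]
wrist_force: [0.5, 0.3, -1.1]
opening: 0.161
```

```bash
python3 - <<'E'
from h import *
st()
p=manip.read_camera("wrist");save(p,"w19.png",s=1.2)
W=cloud(p).reshape(-1,3)
m=(W[:,2]>102)&(W[:,2]<108)&(np.hypot(W[:,0]-554,W[:,1]-42)<75);Q=W[m];print(len(Q))
from scipy.optimize import least_squares
r=least_squares(lambda s:np.clip(abs(np.hypot(Q[:,0]-s[0],Q[:,1]-s[1])-61.5)-3.5,0,None),[555,42]);print(r.x,fx(r.x))
E
```

```text
t29.95 tcp [531.4  39.1 206.5] down [-0.  0. -1.] jawyaw 179.2 q [ 0.45 -0.13 -0.26 -0.   -1.44 -0.46] F [ 0.5  0.3 -1.1] open 0.161
5924
[556.72033218  41.90796154] [ 2.46910475 18.74813979]
```

View pics/w19.png

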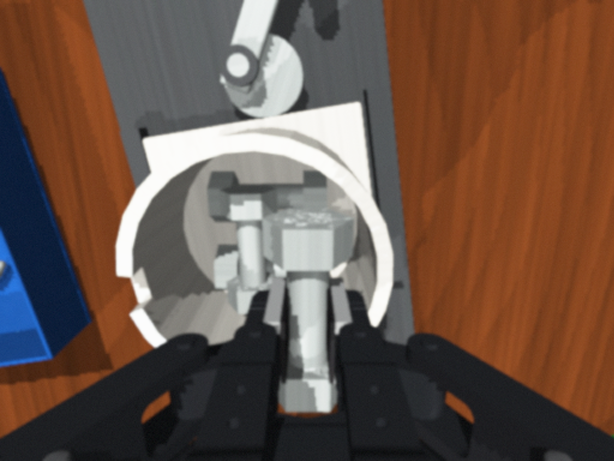

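>>> apply_moves --deltas '[[1,[0,0.2,-3],[0,0,0]],[1,[0,0,-3],[0,0,0]],[1,[0,0,-0.5],[0,0,0]],[1,[0,0,0],[0,0,0]],[1,[0,0,0],[0,0,0]]]'

```text
time_s: 30.42
position: [531.9, 41.0, 142.8]
tool_rot: [-0.497, 0.503, 0.496, 0.504]
wrist_force: [0.7, 0.8, -0.5]
opening: 0.161
```

>>> apply_moves --deltas '[[0.4,[0,0,0],[0,0,0]],[0.4,[0,0,0],[0,0,0]],[0.4,[0,0,0],[0,0,0]],[0.4,[0,0,2],[0,0,0]],[0.4,[0,0,4],[0,0,0]]]'

```text
time_s: 30.83
position: [529.5, 40.9, 197.8]
tool_rot: [-0.495, 0.506, 0.498, 0.501]
wrist_force: [0.0, 0.3, -0.5]
opening: 0.299
```

>>> apply_moves --deltas '[[-1,[0,0,4],[0,0,0]],[-1,[-2,1,2],[0,0,6]],[-1,[-2,1,2],[0,0,6]],[-1,[-2,0,2],[0,0,6]],[-1,[-1,0,1],[0,0,6]]]'

```text
time_s: 31.25
position: [460.5, 61.2, 315.9]
tool_rot: [0.593, -0.386, -0.59, -0.389]
wrist_force: [0.7, -0.5, 0.9]
opening: 0.98
```

>>> apply_moves --deltas '[[-1,[0,0,0],[0,0,7]],[-1,[0,0,0],[0,0,7]],[-1,[0,0,0],[0,0,7]],[-1,[0,0,0],[0,0,7]],[-1,[0,0,0],[0,0,7]]]'

```text
time_s: 31.67
position: [461.4, 61.1, 312.6]
tool_rot: [0.681, -0.191, -0.68, -0.192]
wrist_force: [0.5, 0.8, 0.7]
opening: 1.003
```

```bash
python3 - <<'E'
from h import *
st()
p=manip.read_camera("wrist");save(p,"w20.png")
W=cloud(p);
C=np.array([555,42]);d=np.hypot(W[...,0]-C[0],W[...,1]-C[1])
m=d<50;print("max z inside", np.nanpercentile(W[m][:,2],[50,90,99,100]))
E
```

```text
t31.67 tcp [461.4  61.1 312.6] down [ 0.002  0.001 -1.   ] jawyaw -121.5 q [ 0.57 -0.32 -0.23  0.   -1.67  0.45] F [0.5 0.8 0.7] open 1.003
max z inside [61.26979982 76.1035005  81.05198439 82.79626169]
```

View pics/w20.png

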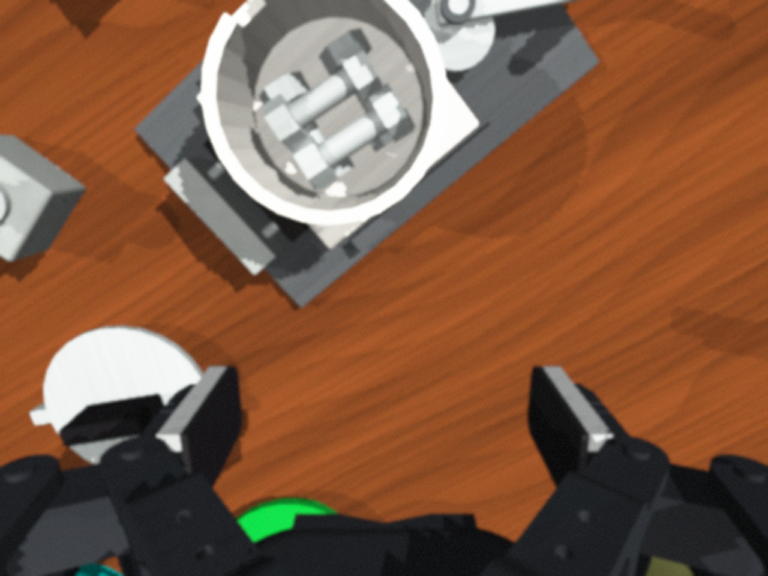

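All four arbors lie flat in the canister, topping out at z≈82 and so below the spigot at 89. Next I'll look at the grey lid, with the jaw turned to suit its bar.

>>> apply_moves --deltas '[[-1,[-0.2,1.5,0],[0,0,7]],[-1,[-0.2,1.5,0],[0,0,7]],[-1,[-0.2,1.5,0],[0,0,7]],[-1,[-0.2,1.5,0],[0,0,7]],[-1,[-0.2,1.5,0],[0,0,7]]]'

```text
time_s: 32.13
position: [451.3, 136.8, 312.4]
tool_rot: [0.707, 0.021, -0.706, 0.02]
wrist_force: [0.5, 0.3, 0.5]
opening: 0.994
```

>>> apply_moves --deltas '[[-1,[-0.2,1.5,0],[0,0,7]],[-1,[-0.2,1.5,0],[0,0,7]],[-1,[-0.2,1.5,0],[0,0,7]],[-1,[-0.2,1.5,0],[0,0,7]],[-1,[-0.2,1.5,0],[0,0,7]]]'

```text
time_s: 32.55
position: [441.3, 211.9, 312.4]
tool_rot: [0.668, 0.232, -0.667, 0.232]
wrist_force: [0.1, 0.4, -0.6]
opening: 1.0
```

>>> apply_moves --deltas '[[-1,[-0.2,1.5,0],[0,0,7]],[-1,[-0.2,1.5,0],[0,0,7]],[-1,[-0.2,1.5,0],[0,0,7]],[-1,[0,0,0],[0,0,7]],[-1,[0,0,0],[0,0,4]]]'

```text
time_s: 32.97
position: [435.3, 256.9, 312.0]
tool_rot: [0.578, 0.408, -0.577, 0.408]
wrist_force: [1.1, 0.0, 0.4]
opening: 1.002
```

>>> apply_moves --deltas '[[-1,[0,0,0],[0,0,0]],[-1,[0,0,0],[0,0,0]],[-1,[0,0,0],[0,0,0]],[-1,[0,0,0],[0,0,0]],[-1,[0,0,0],[0,0,0]]]'

```text
time_s: 33.38
position: [435.5, 256.0, 311.6]
tool_rot: [0.579, 0.406, -0.579, 0.406]
wrist_force: [0.8, -0.9, -0.0]
opening: 0.997
```

```bash
cat >> h.py <<'E'
from scipy.optimize import least_squares
def lidfit(p,c0,zoff=0,s=True):
    W=cloud(p).reshape(-1,3);d=np.hypot(W[:,0]-c0[0],W[:,1]-c0[1])
    Q=W[(abs(W[:,2]-(24+zoff))<3)&(d<95)]
    # flange disc: circle via convex hull points
    h=cv2.convexHull(Q[(np.hypot(Q[:,0]-c0[0],Q[:,1]-c0[1])<74)][:,:2].astype(np.float32))[:,0]
    r=least_squares(lambda s:np.hypot(h[:,0]-s[0],h[:,1]-s[1])-s[2],[*c0,68],loss="soft_l1",f_scale=.7).x
    B=W[(abs(W[:,2]-(64+zoff))<3)&(d<60)]
    b=cv2.minAreaRect(B[:,:2].astype(np.float32))
    K=Q[(np.hypot(Q[:,0]-r[0],Q[:,1]-r[1])>72)]
    ka=np.degrees(np.arctan2(*(K[:,:2].mean(0)-r[:2])[::-1])) if len(K) else None
    print("lid circle",r.round(1),"bar",np.round(b[0],1),np.round(b[1],1),round(b[2],1),"barz",np.median(B[:,2]).round(1),"flz",np.median(Q[:,2]).round(1),"key",len(K),ka)
E
python3 - <<'E'
from h import *
st()
p=manip.read_camera("wrist");save(p,"w21.png");lidfit(p,(453,314))
for n in ("lid_key","lid_handle","lid"):
    for r in manip.tip_of(p,n)[:2]: X=w(p,r["position"]);print(n,round(r["score"],2),X.round(1),np.round(proj(p,X)))
p=manip.read_camera("top");save(p,"t21.png",(120,150,260,260),5);lidfit(p,(453,314))
E
```

```text
t33.38 tcp [435.5 256.  311.6] down [ 0.  0. -1.] jawyaw -19.9 q [ 0.93 -0.21 -0.14  0.   -1.64  1.86] F [ 0.8 -0.9 -0. ] open 0.997
lid circle [454.4 315.7  67.7] bar [454.5 315.5] [63.6 15.9] 68.4 barz 63.9 flz 24.2 key 20 67.59437952564414
lid_key 0.9 [477.  377.2   6.4] [254.  38.]
lid_key 0.84 [187.9 277.7   5.6] [ 60. 209.]
lid_handle 0.89 [250.7 297.   64.3] [ 72. 193.]
lid_handle 0.85 [456.  316.2  66.5] [255. 103.]
lid 0.79 [242.8 291.5  15.6] [ 91. 187.]
lid 0.77 [452.8 317.5  13. ] [252. 102.]
lid circle [452.8 312.1  66.7] bar [445.8 294.7] [22.9 14.1] 68.6 barz 63.4 flz 23.7 key 0 None
```

View pics/w21.png

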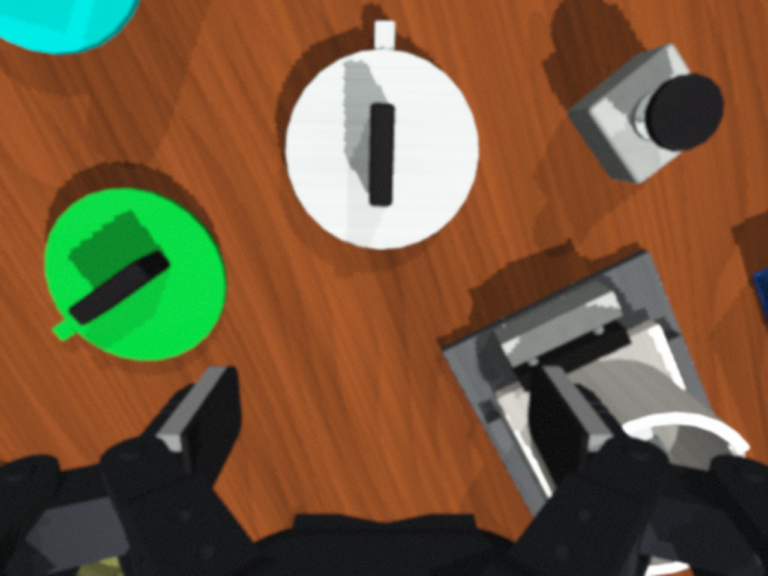

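View pics/t21.png

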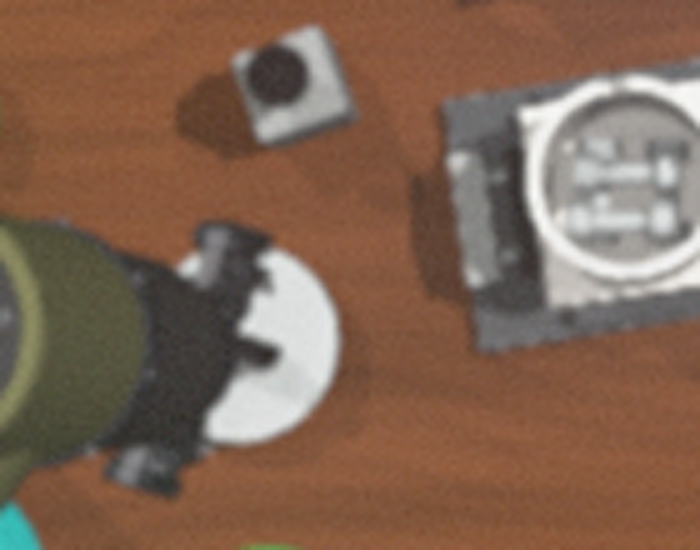

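The white/grey lid is at (382,148) with its key nose at (385,35), opposite in colour to the green and turquoise decoys. Its centre is (454.4,315.6), with bar and key yaw at 68.4°. Grasping.

>>> apply_moves --deltas '[[-1,[0.9,3,-1.5],[0,0,-1.7]],[-1,[1,3,-1.5],[0,0,0]],[-1,[0,0,-4],[0,0,0]],[-1,[0,0,-4],[0,0,0]],[-1,[0,0,-4],[0,0,0]]]'

```text
time_s: 34.05
position: [454.3, 316.6, 159.7]
tool_rot: [0.585, 0.398, -0.584, 0.398]
wrist_force: [0.9, 0.4, 0.4]
opening: 1.001
```

>>> apply_moves --deltas '[[-1,[0,0,-4],[0,0,0]],[-1,[0,0,-2],[0,0,0]],[-1,[0,0,0],[0,0,0]],[-1,[0,0,0],[0,0,0]],[-1,[0,0,0],[0,0,0]]]'

```text
time_s: 34.47
position: [455.4, 317.0, 104.0]
tool_rot: [0.586, 0.398, -0.583, 0.398]
wrist_force: [0.3, -0.8, 1.1]
opening: 0.998
```

```bash
python3 - <<'E'
from h import *
st()
p=manip.read_camera("wrist");save(p,"w22.png",s=1);lidfit(p,(454,315))
E
```

```text
t34.47 tcp [455.4 317.  104. ] down [ 0.003  0.002 -1.   ] jawyaw -21.5 q [ 0.97 -0.01 -0.34  0.   -1.24  1.79] F [ 0.3 -0.8  1.1] open 0.998
lid circle [454.8 316.1  67.8] bar [453.8 320. ] [ 58.9 103.7] 44.9 barz 64.0 flz 24.2 key 78 68.39587797168089
```

View pics/w22.png

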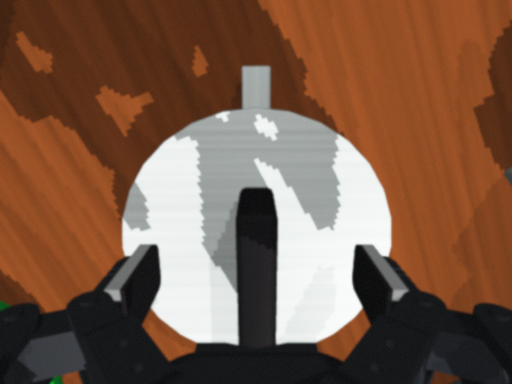

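>>> apply_moves --deltas '[[-1,[-0.1,-0.1,-0.3],[0,0,0]],[1,[0,0,0],[0,0,0]],[1,[0,0,0],[0,0,0]],[1,[0,0,0],[0,0,0]],[1,[0,0,0],[0,0,0]]]' --newtons 90

```text
time_s: 34.93
position: [453.5, 315.3, 98.8]
tool_rot: [0.585, 0.398, -0.584, 0.398]
wrist_force: [0.1, 0.8, 0.1]
opening: 0.452
```

>>> apply_moves --deltas '[[1,[0,0,0],[0,0,0]],[1,[0,0,0],[0,0,0]],[1,[0,0,0],[0,0,0]],[1,[0,0,0],[0,0,0]],[1,[0,0,0],[0,0,0]]]'

```text
time_s: 35.35
position: [453.6, 315.3, 98.9]
tool_rot: [0.585, 0.398, -0.584, 0.398]
wrist_force: [-0.1, -0.4, 2.9]
opening: 0.178
```

```bash
python3 - <<'E'
from h import *
st()
p=manip.read_camera("wrist");lidfit(p,(454,315))
E
```

```text
t35.35 tcp [453.6 315.3  98.9] down [ 0.001  0.    -1.   ] jawyaw -21.5 q [ 0.97 -0.01 -0.35  0.   -1.24  1.79] F [-0.1 -0.4  2.9] open 0.178
lid circle [454.3 317.8  67.4] bar [454.8 319.3] [44.1 54.5] 13.3 barz 63.9 flz 24.2 key 77 68.44220782553388
```

>>> apply_moves --deltas '[[1,[0,0,1],[0,0,0]],[1,[0,0,3],[0,0,0]],[1,[0,0,4],[0,0,0]],[1,[0,0,4],[0,0,0]],[1,[0,0,4],[0,0,0]]]'

```text
time_s: 35.82
position: [452.6, 314.7, 259.2]
tool_rot: [-0.584, -0.398, 0.586, -0.398]
wrist_force: [1.2, 1.6, -4.5]
opening: 0.173
```

>>> apply_moves --deltas '[[1,[0.6,-3,1],[0,0,-3]],[1,[0.6,-3,0],[0,0,-4]],[1,[0.6,-3,0],[0,0,-4]],[1,[0.6,-3,0],[0,0,-4]],[1,[0.6,-3,0],[0,0,-4]]]'

```text
time_s: 36.23
position: [482.7, 163.9, 267.7]
tool_rot: [-0.642, -0.295, 0.643, -0.295]
wrist_force: [0.5, 0.4, -4.3]
opening: 0.173
```

```bash
python3 - <<'E'
from h import *
o=st()
p=manip.read_camera("wrist");save(p,"w23.png");W=cloud(p).reshape(-1,3)
dz=o["position"][2]-100
lidfit(p,o["position"][:2],dz-1)
m=(W[:,2]>102)&(W[:,2]<108)&(np.hypot(W[:,0]-554,W[:,1]-42)<75);print(m.sum())
E
```

```text
t36.23 tcp [482.7 163.9 267.7] down [-0.002 -0.    -1.   ] jawyaw -40.7 q [ 0.72 -0.2  -0.21 -0.   -1.57  1.71] F [ 0.5  0.4 -4.3] open 0.173
lid circle [483.8 166.6  67.1] bar [484.7 169.1] [57.5 27.8] 39.4 barz 232.6 flz 192.8 key 857 49.19671744944515
2811
```

View pics/w23.png

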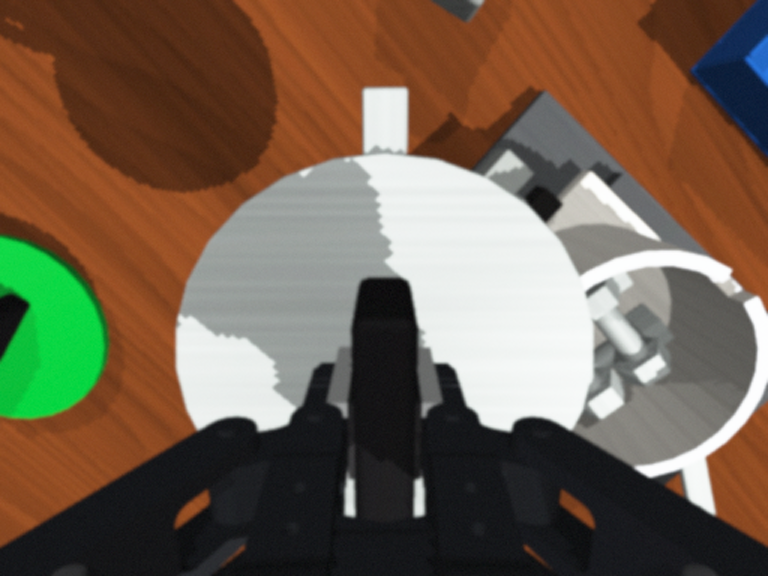

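```bash
cat >> h.py <<'E'
def potfit(p):
    W=cloud(p).reshape(-1,3)
    m=(abs(W[:,2]-105)<2.2)&(np.hypot(W[:,0]-555.5,W[:,1]-42)<72)&(np.hypot(W[:,0]-555.5,W[:,1]-42)>52);Q=W[m]
    r=least_squares(lambda s:np.clip(abs(np.hypot(Q[:,0]-s[0],Q[:,1]-s[1])-61.5)-3.5,0,None),[555,42],loss="soft_l1",f_scale=.5)
    a=(Q[:,:2]-r.x);ang=np.degrees(np.arctan2(a[:,1],a[:,0]))
    h,_=np.histogram(ang,bins=np.arange(-180,181,3));
    near=[(int(b),int(n)) for b,n in zip(np.arange(-180,180,3),h) if -25<b<40]
    print("pot",len(Q),r.x.round(2),near);return r.x
E
python3 - <<'E'
from h import *
for c in("wrist","top","scene"):
    p=manip.read_camera(c);potfit(p)
E
```

```text
pot 2724 [555.9   42.29] [(-24, 40), (-21, 39), (-18, 48), (-15, 41), (-12, 42), (-9, 43), (-6, 46), (-3, 52), (0, 2), (3, 0), (6, 0), (9, 0), (12, 0), (15, 15), (18, 43), (21, 34), (24, 40), (27, 45), (30, 41), (33, 40), (36, 44), (39, 41)]
pot 175 [554.25  39.41] [(-24, 1), (-21, 1), (-18, 2), (-15, 1), (-12, 1), (-9, 1), (-6, 2), (-3, 2), (0, 0), (3, 0), (6, 0), (9, 0), (12, 0), (15, 0), (18, 2), (21, 1), (24, 2), (27, 0), (30, 1), (33, 2), (36, 2), (39, 0)]
pot 176 [557.37  41.7 ] [(-24, 2), (-21, 2), (-18, 1), (-15, 2), (-12, 2), (-9, 1), (-6, 3), (-3, 1), (0, 0), (3, 0), (6, 0), (9, 0), (12, 0), (15, 2), (18, 1), (21, 2), (24, 1), (27, 0), (30, 4), (33, 0), (36, 2), (39, 0)]
```

>>> apply_moves --deltas '[[1,[1.8,-3.0,0],[0,0,-3]],[1,[1.8,-3.1,-1],[0,0,-3]],[1,[1.8,-3.1,-1],[0,0,-3]],[1,[1.8,-3.1,-1.3],[0,0,-2]],[1,[0,0,0],[0,0,0]]]'

```text
time_s: 36.85
position: [555.9, 38.7, 231.2]
tool_rot: [-0.666, -0.231, 0.671, -0.231]
wrist_force: [-2.4, 2.6, -6.0]
opening: 0.177
```

>>> apply_moves --deltas '[[1,[0,0,0],[0,0,0]],[1,[0,0,0],[0,0,0]],[1,[0,0,0],[0,0,0]],[1,[0,0,0],[0,0,0]],[1,[0,0,0],[0,0,0]]]'

```text
time_s: 37.27
position: [555.2, 43.3, 236.1]
tool_rot: [0.668, 0.234, -0.667, 0.234]
wrist_force: [-0.5, -0.4, -3.5]
opening: 0.173
```

```bash
cat >> h.py <<'E'
def lidpose(p,zlid,c0):
    "fit flange top disc (z = zlid+8) with fixed radius 68, and key direction"
    W=cloud(p).reshape(-1,3);Q=W[abs(W[:,2]-(zlid+8))<3.5];Q=Q[np.hypot(Q[:,0]-c0[0],Q[:,1]-c0[1])<95]
    c=np.array(c0,float)
    for _ in range(4):
        d=Q[:,:2]-c;rr=np.hypot(d[:,0],d[:,1]);an=np.degrees(np.arctan2(d[:,1],d[:,0]))
        E=[]
        for b in np.arange(-180,180,4):
            m=(an>=b)&(an<b+4)&(rr<73)
            if m.sum()>8 and rr[m].max()>60: E.append(Q[m][np.argsort(rr[m])[-3]][:2])
        E=np.array(E);c=least_squares(lambda s:np.hypot(E[:,0]-s[0],E[:,1]-s[1])-67.3,c,loss="soft_l1",f_scale=.5).x
    d=Q[:,:2]-c;rr=np.hypot(d[:,0],d[:,1]);K=Q[(rr>72)&(rr<88)]
    A=np.c_[Q[:,:2],np.ones(len(Q))][rr<66];pl=np.linalg.lstsq(A,Q[rr<66,2],rcond=None)[0]
    ka=np.degrees(np.arctan2(*(K[:,:2].mean(0)-c)[::-1])) if len(K)>5 else np.nan
    zc=pl@[c[0],c[1],1]-8
    print("lid c",c.round(1),"n",len(E),"keyyaw %.1f"%ka,"origin z %.1f"%zc,"slope",pl[:2].round(3));return c,ka,zc
E
python3 - <<'E'
from h import *
o=st();p=manip.read_camera("wrist");save(p,"w24.png")
lidpose(p,o["position"][2]-83,o["position"][:2])
E
```

```text
t37.27 tcp [555.2  43.3 236.1] down [ 0.001  0.001 -1.   ] jawyaw -51.4 q [ 0.44 -0.07 -0.15 -0.   -1.49  1.81] F [-0.5 -0.4 -3.5] open 0.173
lid c [555.9  45.1] n 58 keyyaw 38.4 origin z 153.4 slope [ 0. -0.]
```

View pics/w24.png

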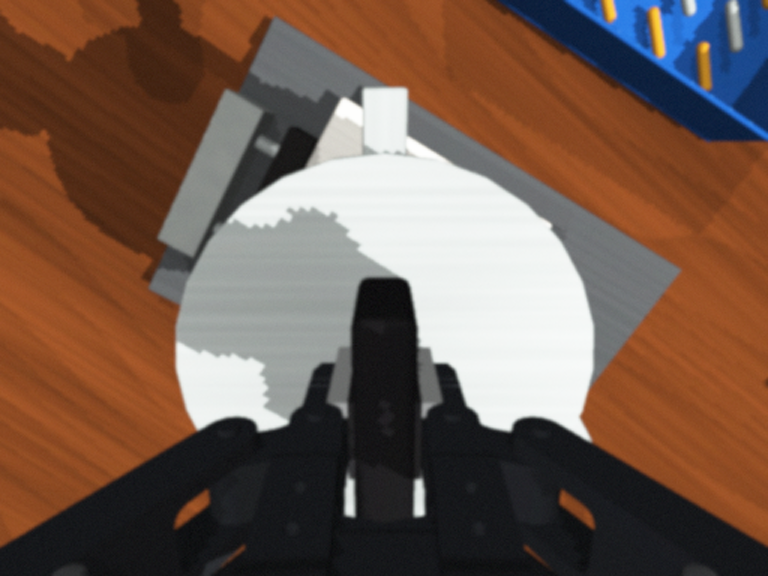

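>>> apply_moves --deltas '[[1,[0,-0.24,-1],[0,0,0]],[1,[0,0,-1],[0,0,0]],[1,[0,0,-0.6],[0,0,0]],[1,[0,0,0],[0,0,0]],[1,[0,0,0],[0,0,0]]]'

```text
time_s: 37.73
position: [555.1, 39.6, 208.5]
tool_rot: [-0.667, -0.233, 0.668, -0.233]
wrist_force: [0.5, -0.3, -3.4]
opening: 0.169
```

>>> apply_moves --deltas '[[1,[0,0,-0.2],[0,0,0]],[1,[0,0,-0.2],[0,0,0]],[1,[0,0,-0.2],[0,0,0]],[1,[0,0,0],[0,0,0]],[1,[0,0,0],[0,0,0]]]'

```text
time_s: 38.15
position: [555.4, 39.8, 203.4]
tool_rot: [-0.668, -0.233, 0.668, -0.233]
wrist_force: [0.1, -0.4, -2.9]
opening: 0.179
```

```bash
python3 - <<'E'
from h import *
o=st();p=manip.read_camera("wrist")
lidpose(p,o["position"][2]-83,o["position"][:2])
p=manip.read_camera("scene");save(p,"s25.png",(220,140,340,250),5)
E
```

```text
t38.15 tcp [555.4  39.8 203.4] down [-0. -0. -1.] jawyaw -51.5 q [ 0.43 -0.06 -0.2   0.   -1.43  1.81] F [ 0.1 -0.4 -2.9] open 0.179
lid c [556.   41.5] n 58 keyyaw 38.4 origin z 120.7 slope [-0.001 -0.001]
```

View pics/s25.png

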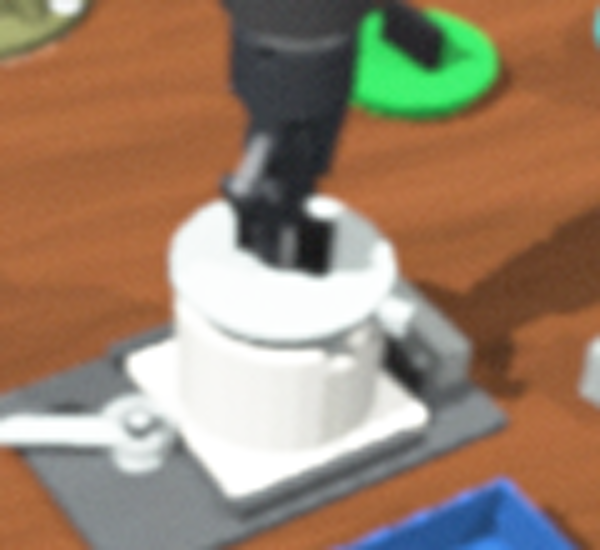

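>>> apply_moves --deltas '[[1,[0,0.05,0],[0,0,0]],[1,[0,0,-0.1],[0,0,0]],[1,[0,0,-0.1],[0,0,0]],[1,[0,0,-0.1],[0,0,0]],[1,[0,0,0],[0,0,0]]]'

```text
time_s: 38.67
position: [555.3, 40.3, 200.1]
tool_rot: [-0.668, -0.233, 0.668, -0.233]
wrist_force: [-0.3, 0.1, -4.7]
opening: 0.177
```

```bash
python3 - <<'E'
from h import *
o=st();p=manip.read_camera("wrist")
lidpose(p,o["position"][2]-83,o["position"][:2])
E
```

```text
t38.67 tcp [555.3  40.3 200.1] down [-0. -0. -1.] jawyaw -51.5 q [ 0.43 -0.06 -0.21 -0.   -1.43  1.81] F [-0.3  0.1 -4.7] open 0.177
lid c [555.8  42. ] n 57 keyyaw 38.5 origin z 117.4 slope [-0.001 -0.001]
```

The spigot is entering freely (origin 117.4, no contact force). I'll lower until the key rides on the rim at ≈115.

>>> apply_moves --deltas '[[1,[0,0,-0.1],[0,0,0]],[1,[0,0,-0.1],[0,0,0]],[1,[0,0,-0.1],[0,0,0]],[1,[0,0,0],[0,0,0]],[1,[0,0,0],[0,0,0]]]'

```text
time_s: 39.13
position: [555.5, 40.2, 197.8]
tool_rot: [0.668, 0.233, -0.667, 0.233]
wrist_force: [-1.3, -0.3, -1.6]
opening: 0.174
```

```bash
python3 - <<'E'
from h import *
o=st();p=manip.read_camera("wrist")
lidpose(p,o["position"][2]-83,o["position"][:2])
E
```

```text
t39.13 tcp [555.5  40.2 197.8] down [ 0.001 -0.    -1.   ] jawyaw -51.5 q [ 0.43 -0.06 -0.21  0.   -1.42  1.81] F [-1.3 -0.3 -1.6] open 0.174
lid c [556.1  42. ] n 57 keyyaw 38.2 origin z 115.1 slope [0.001 0.   ]
```

>>> apply_moves --deltas '[[1,[0,0,-0.1],[0,0,0]],[1,[0,0,0],[0,0,0]],[1,[0,0,0],[0,0,0]],[1,[0,0,0],[0,0,0]],[1,[0,0,0],[0,0,0]]]'

```text
time_s: 39.6
position: [555.5, 40.1, 197.5]
tool_rot: [0.668, 0.233, -0.667, 0.233]
wrist_force: [-5.5, -0.8, 6.4]
opening: 0.176
```

>>> apply_moves --deltas '[[1,[-0.02,0.01,0],[0,0,-4]],[1,[-0.02,0.01,0],[0,0,-4]],[1,[-0.02,0.01,0],[0,0,-4]],[1,[0,0,0],[0,0,-4]],[1,[0,0,0],[0,0,0]]]'

```text
time_s: 40.02
position: [555.7, 41.5, 197.3]
tool_rot: [0.695, 0.137, -0.692, 0.137]
wrist_force: [1.4, 1.9, 1.9]
opening: 0.174
```

```bash
python3 - <<'E'
from h import *
o=st();p=manip.read_camera("wrist");save(p,"w26.png")
lidpose(p,o["position"][2]-83,o["position"][:2])
E
```

```text
t40.02 tcp [555.7  41.5 197.3] down [ 0.003  0.002 -1.   ] jawyaw -67.6 q [ 0.43 -0.06 -0.21 -0.   -1.42  1.53] F [1.4 1.9 1.9] open 0.174
lid c [556.8  43.2] n 58 keyyaw 22.4 origin z 114.6 slope [0.007 0.003]
```

View pics/w26.png

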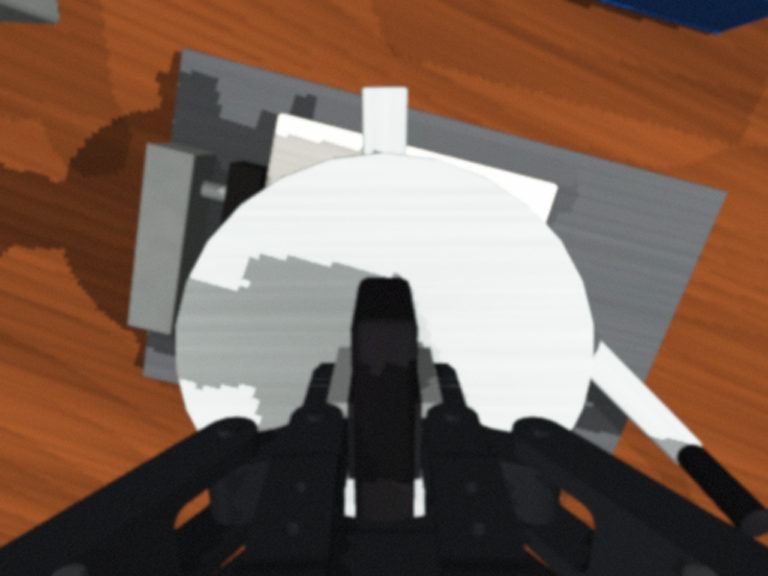

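Lid riding on the rim with the key 14° from the notch. I'll turn 6° more, keeping light contact.

>>> apply_moves --deltas '[[1,[-0.04,-0.05,-0.05],[0,0,-3]],[1,[-0.02,0,0],[0,0,-3]],[1,[0,0,0],[0,0,0]],[1,[0,0,0],[0,0,0]],[1,[0,0,0],[0,0,0]]]'

```text
time_s: 40.48
position: [555.1, 40.6, 197.0]
tool_rot: [0.701, 0.103, -0.698, 0.102]
wrist_force: [0.1, 5.1, 5.8]
opening: 0.174
```

```bash
python3 - <<'E'
from h import *
o=st();p=manip.read_camera("wrist")
lidpose(p,o["position"][2]-83,o["position"][:2])
E
```

```text
t40.48 tcp [555.1  40.6 197. ] down [ 0.003  0.001 -1.   ] jawyaw -73.4 q [ 0.43 -0.06 -0.21  0.   -1.42  1.43] F [0.1 5.1 5.8] open 0.174
lid c [556.5  42.4] n 60 keyyaw 16.8 origin z 114.4 slope [0.009 0.004]
```

>>> apply_moves --deltas '[[1,[0,0.04,0],[0,0,-3]],[1,[0,0,0],[0,0,-3]],[1,[0,0,0],[0,0,-2.4]],[1,[0,0,0],[0,0,0]],[1,[0,0,0],[0,0,0]]]'

```text
time_s: 40.95
position: [554.1, 40.4, 194.9]
tool_rot: [-0.705, -0.05, 0.706, -0.051]
wrist_force: [4.2, 2.3, -2.6]
opening: 0.174
```

```bash
python3 - <<'E'
from h import *
o=st();p=manip.read_camera("wrist");save(p,"w27.png")
lidpose(p,o["position"][2]-83,o["position"][:2])
E
```

```text
t40.95 tcp [554.1  40.4 194.9] down [-0.001 -0.    -1.   ] jawyaw -81.8 q [ 0.43 -0.06 -0.22 -0.   -1.42  1.28] F [ 4.2  2.3 -2.6] open 0.174
lid c [555.1  41.7] n 58 keyyaw 8.2 origin z 112.2 slope [-0.    -0.001]
```

The key has dropped (origin 112.2, force gone). Lowering to home.

>>> apply_moves --deltas '[[1,[0.04,0.03,-0.15],[0,0,0]],[1,[0,0,-0.15],[0,0,0]],[1,[0,0,-0.15],[0,0,0]],[1,[0,0,-0.1],[0,0,0]],[1,[0,0,0],[0,0,0]]]'

```text
time_s: 41.42
position: [554.2, 40.6, 189.6]
tool_rot: [-0.705, -0.05, 0.706, -0.05]
wrist_force: [0.7, -0.7, -5.1]
opening: 0.181
```

```bash
python3 - <<'E'
from h import *
o=st();p=manip.read_camera("wrist")
lidpose(p,o["position"][2]-83,o["position"][:2])
E
```

```text
t41.42 tcp [554.2  40.6 189.6] down [-0.002 -0.001 -1.   ] jawyaw -81.9 q [ 0.43 -0.06 -0.22 -0.   -1.41  1.28] F [ 0.7 -0.7 -5.1] open 0.181
lid c [555.   41.9] n 58 keyyaw 7.9 origin z 106.9 slope [-0.001 -0.001]
```

>>> apply_moves --deltas '[[1,[0,0,-0.1],[0,0,0]],[1,[0,0,-0.1],[0,0,0]],[1,[0,0,-0.1],[0,0,0]],[1,[0,0,0],[0,0,0]],[1,[0,0,0],[0,0,0]]]'

```text
time_s: 41.88
position: [554.5, 40.7, 187.9]
tool_rot: [0.705, 0.05, -0.705, 0.05]
wrist_force: [-3.1, 1.0, 0.1]
opening: 0.171
```

```bash
python3 - <<'E'
from h import *
o=st();p=manip.read_camera("wrist");save(p,"w28.png")
lidpose(p,o["position"][2]-83,o["position"][:2])
E
```

```text
t41.88 tcp [554.5  40.7 187.9] down [ 0. -0. -1.] jawyaw -81.9 q [ 0.43 -0.06 -0.23  0.   -1.4   1.28] F [-3.1  1.   0.1] open 0.171
lid c [555.4  42. ] n 57 keyyaw 8.1 origin z 105.2 slope [-0.    -0.001]
```

View pics/w28.png

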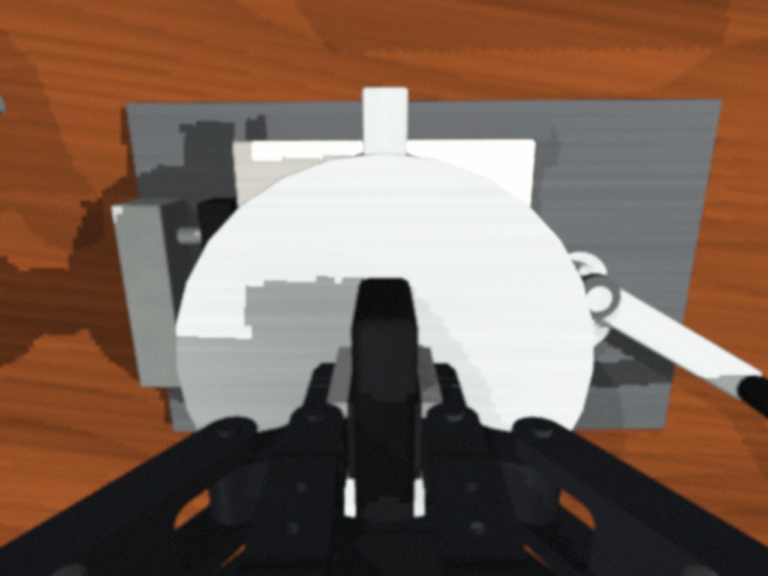

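Home and flush. I'll press slightly, release, rise and look.

>>> apply_moves --deltas '[[1,[0,0,-0.1],[0,0,0]],[1,[0,0,0],[0,0,0]],[-1,[0,0,0],[0,0,0]],[-1,[0,0,0],[0,0,0]],[-1,[0,0,0],[0,0,0]]]'

```text
time_s: 42.35
position: [554.9, 40.8, 186.6]
tool_rot: [0.706, 0.05, -0.705, 0.05]
wrist_force: [0.2, -0.5, -0.4]
opening: 0.592
```

>>> apply_moves --deltas '[[-1,[0,0,0],[0,0,0]],[-1,[0,0,0],[0,0,0]],[-1,[0,0,1],[0,0,0]],[-1,[0,0,3],[0,0,0]],[-1,[0,0,4],[0,0,0]]]'

```text
time_s: 42.77
position: [553.5, 40.6, 264.6]
tool_rot: [-0.703, -0.049, 0.708, -0.05]
wrist_force: [1.5, -0.4, 0.9]
opening: 1.003
```

>>> apply_moves --deltas '[[-1,[-1,2,2],[0,0,0]],[-1,[-1,2,2],[0,0,0]],[-1,[-1,2,2],[0,0,0]],[-1,[-1,2,0],[0,0,0]],[-1,[0,0,0],[0,0,0]]]'

```text
time_s: 43.18
position: [513.8, 123.2, 329.1]
tool_rot: [0.707, 0.051, -0.704, 0.05]
wrist_force: [-0.3, -0.6, -1.6]
opening: 1.003
```

```bash
python3 - <<'E'
from h import *
o=st();p=manip.read_camera("wrist");save(p,"w29.png")
lidpose(p,105,(555.5,42));W=cloud(p).reshape(-1,3);prof(W,(60,66),70,95);prof(W,(-60,-40,40),78,125)
Q=W[(abs(W[:,2]-80)<4)&(np.hypot(W[:,0]-629,W[:,1]-278)<60)];print("plunger",len(Q),Q.min(0) if len(Q) else 0,Q.max(0) if len(Q) else 0)
for r in manip.tip_of(p,"plunger_top")[:2]: X=w(p,r["position"]);print(round(r["score"],2),X.round(1),np.round(proj(p,X)))
E
```

```text
t43.18 tcp [513.8 123.2 329.1] down [ 0.004  0.003 -1.   ] jawyaw -81.8 q [ 0.62 -0.15 -0.05 -0.   -1.66  1.1 ] F [-0.3 -0.6 -1.6] open 1.003
lid c [555.1  42.3] n 90 keyyaw 8.1 origin z 105.2 slope [-0. -0.]
60 70:23 71:24 72:24 73:24 74:23 75:24 76:24 77:24 78:24 79:24 80:24 81:24 82:24 83:24 84:23 85:24 86:23 87:24 88:23 89:22 90:10 91:10 92:10 93:10 94:10
66 70:24 71:24 72:24 73:23 74:24 75:24 76:23 77:24 78:24 79:24 80:24 81:23 82:23 83:23 84:24 85:23 86:23 87:24 88:23 89:22 90:10 91:10 92:10 93:10 94:9
-60 78:24 79:23 80:24 81:24 82:24 83:24 84:24 85:24 86:24 87:25 88:23 89:22 90:10 91:10 92:10 93:9 94:10 95:10 96:10 97:10 98:10 99:9 100:10 101:9 102:11 103:10 104:9 105:9 106:9 107:10 108:10 109:9 110:9 111:10 112:10 113:10 114:9 115:9 116:10 117:9 118:10 119:10 120:10 121:10 122:10 123:10 124:10
-40 78:24 79:24 80:24 81:24 82:24 83:24 84:24 85:24 86:24 87:24 88:23 90:33 91:33 92:33 93:33 94:32 95:32 96:33 97:33 98:32 99:33 100:33 101:33 102:33 103:32 104:32 105:33 106:11 107:9 108:9 109:10 110:11 111:11 112:10 113:10 114:9 115:10 116:10 117:10 118:19 119:34 120:40 121:40 122:40 123:39 124:40
40 78:24 79:24 80:24 81:23 82:23 83:24 84:24 85:24 86:24 87:24 88:23 89:32 90:32 91:32 92:32 93:33 94:32 95:33 96:33 97:34 98:32 99:33 100:33 101:33 102:33 103:33 104:33 105:21 106:10 107:10 108:10 109:10 110:10 111:10 112:10 113:10 114:10 115:10 116:10 117:10 118:11 119:37 120:39 121:40 122:40 123:40 124:40
plunger 1804 [609.99239575 256.49278463  76.04311072] [646.67704858 300.10850215  83.05968539]
0.85 [634.  282.2  78.7] [99. 12.]
```

View pics/w29.png

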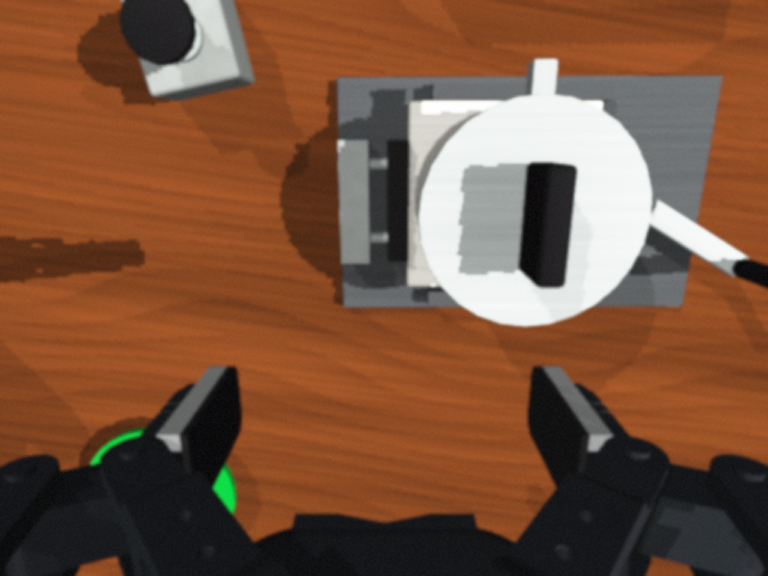

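Lid fully home: centre (555.1,42.3), origin z 105.2, level, key yaw 8.1°. The pad is still about 3.5 mm in. Next is the plunger at ≈(632,278.5), with the fingers shut.

>>> apply_moves --deltas '[[1,[2.3,3.1,0],[0,0,0]],[1,[2.3,3.1,0],[0,0,0]],[1,[2.3,3.1,0],[0,0,0]],[1,[2.3,3.1,0],[0,0,0]],[1,[2.6,3.1,0],[0,0,0]]]'

```text
time_s: 43.7
position: [633.9, 276.0, 326.1]
tool_rot: [-0.705, -0.049, 0.705, -0.05]
wrist_force: [-0.4, -0.1, 0.5]
opening: 0.297
```

>>> apply_moves --deltas '[[1,[0,0,-3],[0,0,0]],[1,[0,0,-4],[0,0,0]],[1,[0,0,-4],[0,0,0]],[1,[0,0,-2],[0,0,0]],[1,[0,0,0],[0,0,0]]]'

```text
time_s: 44.12
position: [631.0, 273.7, 188.0]
tool_rot: [-0.701, -0.047, 0.709, -0.051]
wrist_force: [-0.1, 0.4, -1.3]
opening: 0.002
```

```bash
python3 - <<'E'
from h import *
o=st();p=manip.read_camera("wrist");save(p,"w30.png",s=1.2)
W=cloud(p).reshape(-1,3);Q=W[(abs(W[:,2]-80)<3)&(np.hypot(W[:,0]-629,W[:,1]-278)<60)];print("plunger",len(Q),Q.min(0),Q.max(0))
E
```

```text
t44.12 tcp [631.  273.7 188. ] down [-0.011 -0.006 -1.   ] jawyaw -82.0 q [ 0.7   0.3   0.16 -0.   -1.45  1.01] F [-0.1  0.4 -1.3] open 0.002
plunger 3407 [613.52134011 257.21963858  77.00348318] [653.74414272 300.56097504  82.46213348]
```

View pics/w30.png

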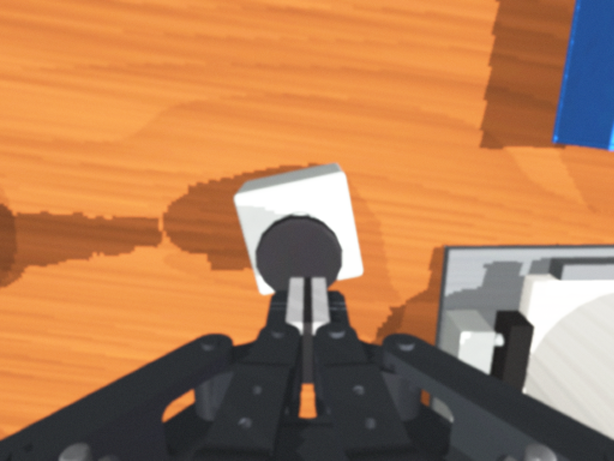

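>>> apply_moves --deltas '[[1,[0.1,0.4,-1],[0,0,0]],[1,[0,0,-1.5],[0,0,0]],[1,[0,0,-1],[0,0,0]],[1,[0,0,-1],[0,0,0]],[1,[0,0,0],[0,0,0]]]'

```text
time_s: 44.58
position: [633.7, 279.8, 150.6]
tool_rot: [0.705, 0.05, -0.705, 0.05]
wrist_force: [-1.0, 0.9, 3.1]
opening: 0.003
```

>>> apply_moves --deltas '[[1,[0,0,-0.4],[0,0,0]],[1,[0,0,0],[0,0,0]],[1,[0,0,0],[0,0,0]],[1,[0,0,0],[0,0,0]],[1,[0,0,0],[0,0,0]]]'

```text
time_s: 45.0
position: [634.1, 279.9, 148.6]
tool_rot: [0.706, 0.05, -0.705, 0.05]
wrist_force: [1.2, -0.3, 4.2]
opening: 0.002
```

```bash
python3 - <<'E'
from h import *
o=st();p=manip.read_camera("wrist");save(p,"w31.png",s=1.2)
W=cloud(p).reshape(-1,3);Q=W[(W[:,2]>56)&(W[:,2]<90)&(np.hypot(W[:,0]-648,W[:,1]-279)<6)];print("plunger z",len(Q),np.median(Q[:,2]))
E
```

```text
t45.00 tcp [634.1 279.9 148.6] down [ 0.002  0.001 -1.   ] jawyaw -81.9 q [ 0.7   0.32  0.11  0.   -1.37  1.01] F [ 1.2 -0.3  4.2] open 0.002
plunger z 662 75.99826163259884
```

Contact made, with the plunger 4 mm down. Pressing about 13 mm further to the stop.

>>> apply_moves --deltas '[[1,[0,0,-0.4],[0,0,0]],[1,[0,0,-0.4],[0,0,0]],[1,[0,0,-0.3],[0,0,0]],[1,[0,0,-0.2],[0,0,0]],[1,[0,0,0],[0,0,0]]]'

```text
time_s: 45.47
position: [634.1, 279.9, 136.7]
tool_rot: [0.706, 0.05, -0.704, 0.05]
wrist_force: [-1.6, -1.6, 9.5]
opening: 0.004
```

```bash
python3 - <<'E'
from h import *
o=st();p=manip.read_camera("wrist")
W=cloud(p).reshape(-1,3);Q=W[(W[:,2]>56)&(W[:,2]<90)&(np.hypot(W[:,0]-648,W[:,1]-279)<6)];print("plunger z",len(Q),np.median(Q[:,2]))
E
```

```text
t45.47 tcp [634.1 279.9 136.7] down [ 0.002  0.    -1.   ] jawyaw -81.9 q [ 0.7   0.32  0.1   0.   -1.34  1.01] F [-1.6 -1.6  9.5] open 0.004
plunger z 916 64.92956815632041
```

>>> apply_moves --deltas '[[1,[0,0,-0.2],[0,0,0]],[1,[0,0,0],[0,0,0]],[1,[0,0,0],[0,0,0]],[1,[0,0,0],[0,0,0]],[1,[0,0,0],[0,0,0]]]'

```text
time_s: 45.93
position: [634.1, 279.9, 136.7]
tool_rot: [0.707, 0.05, -0.704, 0.05]
wrist_force: [-6.6, -2.5, 16.6]
opening: -0.006
```

```bash
python3 - <<'E'
from h import *
o=st();p=manip.read_camera("wrist")
W=cloud(p).reshape(-1,3);Q=W[(W[:,2]>56)&(W[:,2]<90)&(np.hypot(W[:,0]-648,W[:,1]-279)<6)];print("plunger z",len(Q),np.median(Q[:,2]))
E
```

```text
t45.93 tcp [634.1 279.9 136.7] down [ 0.003  0.001 -1.   ] jawyaw -81.9 q [ 0.7   0.32  0.1   0.   -1.34  1.01] F [-6.6 -2.5 16.6] open -0.006
plunger z 911 64.76830230458168
```

The force rose to 16.6 N with no further travel, so it's at the stop. Retracting and doing the final check.

>>> apply_moves --deltas '[[1,[0,0,1],[0,0,0]],[1,[0,0,3],[0,0,0]],[1,[0,0,4],[0,0,0]],[1,[-1,0,4],[0,0,0]],[1,[-2,-2,3],[0,0,0]]]'

```text
time_s: 46.4
position: [603.8, 261.4, 283.4]
tool_rot: [-0.705, -0.05, 0.705, -0.05]
wrist_force: [0.8, 0.1, 1.7]
opening: 0.003
```

>>> apply_moves --deltas '[[1,[-3,-2,2],[0,0,0]],[1,[-3,-2,2],[0,0,0]],[1,[-2,-2,0],[0,0,0]],[1,[-2,-2,0],[0,0,0]],[1,[0,0,0],[0,0,0]]]'

```text
time_s: 46.82
position: [501.2, 177.5, 323.8]
tool_rot: [0.706, 0.05, -0.705, 0.049]
wrist_force: [1.5, 1.6, 1.2]
opening: 0.001
```

```bash
python3 - <<'E'
from h import *
o=st();p=manip.read_camera("wrist");save(p,"w32.png")
W=cloud(p).reshape(-1,3);lidpose(p,105,(555.2,42.2));prof(W,(-40,40),84,122)
Q=W[(abs(W[:,2]-75)<15)&(np.hypot(W[:,0]-632,W[:,1]-279)<12)];print("plunger z",np.median(Q[:,2]))
p=manip.read_camera("top");save(p,"t32.png")
for n in ("tin","grinder","spray","driver","arbor0"):
    for r in manip.tip_of(p,n)[:2]: print(n,round(r["score"],2),w(p,r["position"]).round(0))
E
```

```text
t46.82 tcp [501.2 177.5 323.8] down [ 0.001  0.002 -1.   ] jawyaw -82.0 q [ 0.72 -0.14 -0.05 -0.   -1.66  0.99] F [1.5 1.6 1.2] open 0.001
lid c [555.   42.4] n 90 keyyaw 8.6 origin z 105.3 slope [-0.    -0.001]
-40 84:24 85:24 86:24 87:24 88:24 89:31 90:33 91:32 92:33 93:33 94:33 95:33 96:33 97:33 98:32 99:32 100:33 101:33 102:33 103:33 104:33 105:25 106:10 107:10 108:10 109:10 110:10 111:10 112:10 113:10 114:10 115:11 119:40 120:40 121:40
40 84:24 85:24 86:24 87:24 89:31 90:32 91:33 92:33 93:33 94:33 95:33 96:33 97:33 98:33 99:33 100:33 101:33 102:33 103:33 104:33 105:24 106:11 107:10 108:10 109:10 110:10 111:9 112:10 113:10 114:10 115:10 119:40 120:39 121:40
plunger z 80.12479737111516
tin 0.64 [ 746. -247.   -3.]
tin 0.6 [779.  39.   1.]
grinder 0.88 [ 395. -579.   -3.]
driver 0.52 [ 748. -244.   -0.]
```

View pics/w32.png

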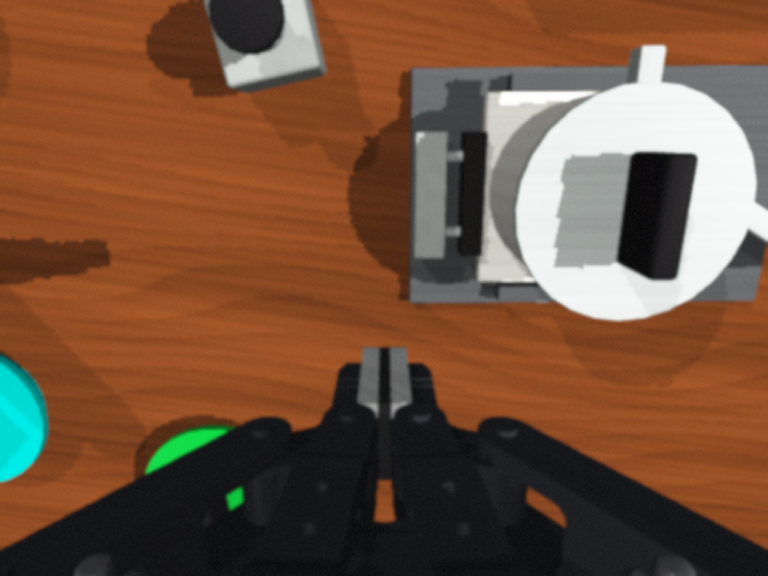

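View pics/t32.png

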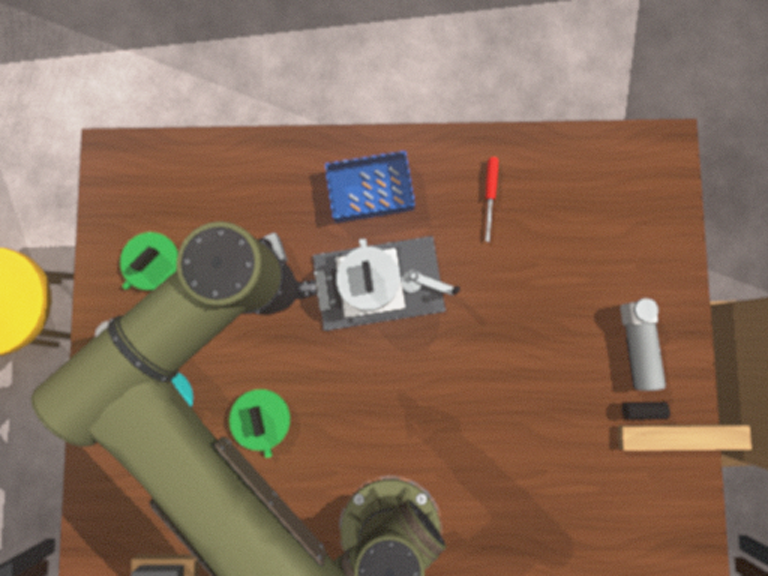

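```bash
python3 -c "
from station import manip
print(manip.job_done())"
```

```text
the job is handed in; nothing more can be done
None
```

The job is done and handed in at about 47 s of the 210 s allowed; the hand-in reports no verdict.

1. **Cam:** I swung the lever to about 2.1 rad. The pad measured about 3.5 mm pushed back, and it was the same after the lid and plunger work.
2. **Arbors:** All four lie flat in the canister in two crossed layers. Their tops are at about 82 mm, below the lid's spigot, and the last top view shows none left on the bench.
3. **Lid:** The grey lid touched the rim with its key about 30° (32 mm) from the notch. I turned it with the key riding on the rim until the key dropped in, then lowered it home. The last check put it level, 0.3 mm from flush and within about 1 mm of centre.
4. **Plunger:** I pressed it until the force rose to 16.6 N with no more travel, about 15 to 16 mm down. It came back up to 80.1 mm.

**Bystanders:** The tin, grinder and screwdriver are where they were in the last top view. The spray can was mostly hidden under the arm there, so I could not check it at the end; the arm never went low near it.

**Disagreement in the measurements:** The top camera put the canister's centre about 2–3 mm away from the wrist camera's reading. I used the wrist reading, and the lid fitted with it.

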